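Push the dropper bottle home into its desk stand

TASK

Push the brown dropper bottle of ink along the desk into the notch of the wooden stand, until it stands upright against the back of the notch, then take the hand away. The bottle is tall and light, so push it low with the fingertips: it must not tip over or be lifted off the desk. Leave the glue stick, the eraser and the sticky notes where they are.

Things in the scene. Friction and masses are not known exactly. Their poses are not given: they have to be found in the camera images.
- ink_bottle: loose brown dropper bottle of ink, black pointed top, standing, about 0.1 kg (varies). Round body 33 mm across up to 65 mm high, then narrower; 102 mm tall in all, so a gripper's body may overhang and hit its top unless the tool leans back. Origin: centre of its underside; z up. Pushed below about 20 mm it slides; pushed above about 25 mm it may tip.
- stand: wooden stand fixed to the desk, 32 mm high, 88 mm wide (y), x from -12 to +51 mm in its frame. Its notch, 40 mm wide, is open at the top and to -x, without floor: the bottle slides on the desk. The two cheeks end in round fronts (12 mm radius about x = 0, y = +-32 mm) that guide the bottle in. Flat back with grey pad at x = +16.5 mm. Origin: at the seat; +x points into the notch.
- seat (a point): same point and axes as the stand's origin, at desk height on the notch's centre line: where the centre of the bottle's underside is when the bottle is home, touching the back. Its near side then still stands about 5 mm out past the cheeks' ends.
- glue_stick: glue stick with red cap, standing, 28 mm in diameter, 85 mm tall, loose; origin: centre of its underside. Bystander to the right of the stand.
- eraser: blue and white eraser, 22 x 45 x 12 mm, lying loose; origin: centre of its underside. Bystander to the right, near the desk edge.
- sticky_notes: block of yellow sticky notes, 76 x 76 x 20 mm, loose; origin: centre of its underside. Bystander to the left, between keyboard and monitor. (The fixed keyboard, 14 mm high, ends left of the bottle's start; a fixed flat disc, 4 mm high, 48 mm across, lies to its right.)
Things that resemble listed ones, but are neither listed nor needed, are in the scene too. Leave any yellow look-alike of the ink_bottle alone.

How it is judged:
By the outcome, as a careful person would: the job done as asked, in the order asked, and still so for the second after the job is handed in, with the robot touching nothing.
It also fails if it takes over 48 s, if anything falls off the work surface, if the arm or the gripper's body presses on something with over 40 N, if the wrist force passes 120 N, or if a joint passes its speed limit or range.

ROBOT

A 6-joint arm with a two-finger parallel gripper is mounted at the origin on the work surface; the furniture and walls round the work are solid. World frame = base frame: x ahead of the robot, y to its left, z up, the work surface at z = 0. Lengths are in mm, angles in rad, forces in N, time in s.
With the tool pointing down it reaches from about 275 to 1000 mm from the base axis. Payload 8.4 kg.
Tool frame: the origin (TCP) lies on the centre line of the jaws, within the pads' length; the fingertips stand r.tip_reach ahead of it and the grasp point (between the pads) lies 3 mm ahead of it (r.tip_reach is the distance from the TCP to the fingertips, in mm); z points along the fingers, y is the direction in which the jaws open and shut (so a half turn about z gives the same grasp; the last joint's range is limited). The gripper opens to 85 mm and grips with 20 to 120 N. Pads are 22 mm wide; open, the fingers measure 114 mm over their backs; the gripper's body (76 mm by 85 mm) begins 54 mm behind the grasp point. The pads swing forward as they close: fully open they stand 13 mm farther back than shut.
Start: joints at [-1.149, 0.353, 1.633, -0, 1.155, -0.002], TCP at [257.016, -569.711, 253.281] pointing down, gripper open.
Joint ranges: [-2.63, 2.63], [-0.92, 2.1], [0.06, 2.66], [-1.3, 4.44], [0, 2.69], [-3.02, 3.02]. Speed limits (rad/s): [2.22, 2.22, 2.79, 3.14, 3.14, 3.14].

INTERFACE

Orientations are given as [roll, pitch, yaw] about the fixed x, y, z axes, in that order (R = Rz(yaw) Ry(pitch) Rx(roll)).
In Python, from rig import sense, optics, r, nets gives the robot as it stands. The module is installed in compiled form; this text tells all that it offers.
- The arm moves only by the tool carry_out, never from a script. Its argument "increments" is a list that holds one entry, the list of rows, each a list of 6 numbers: the shift along the tool's x, y, z normalised to -1 to 1, where 1 is 40 cm, then the turn, a rotation vector about the tool's x, y, z normalised to -1 to 1, where 1 is 60 degrees. A call has 1 to 5 rows; each row is the pose to reach, as a shift and turn from the pose commanded when the call began, along the tool's axes at that moment; what a row does not reach only later rows make up. A row lasts 1/12 s, in which the tool goes at most 41.7 mm and 7.16 degrees, less where a joint would pass 70% of its speed; a pose out of reach is approached as far as the arm can. A call with a number of a shift or a turn outside -1 to 1 is refused whole. A call with a gripper value outside its range is refused whole. "hand" is the closure, from 0 (fully open) to 1 (shut), set as the call begins (left out, the last holds). The fingers move at their own pace and stop on an object; "squeeze" is the grip in N (left out, the last holds). Time passes only in rows, so rows that repeat a pose let the fingers close. It gives the time, the measured TCP pose, the force and the opening at its end, in the units of the state.
- sense(): the state, without advancing time (a new reading comes with each control period).
- optics.grab_frame(name): name is "side" or "top"; returns a dict with "img" (480x640x3 uint8, red, green, blue), "range_z" (480x640 float32, mm along the optical axis (not along the pixel's ray), 0 where there is no reading), "fov_y" (degrees; the focal length in pixels is half the picture's height over the tangent of half this angle, whatever the lens; pixels are square), "cx", "cy" (the principal point, pixels), "k1" (the pictures are not rectified: a ray, as slopes to the right and down, at radius r is drawn at 1 + k1 r^2 times it, then the intrinsics apply), "R" (3x3) and "t" (3): a world point X has camera coordinates R X + t. Camera axes: x right, y down, z forward; pixel columns grow to the right and rows downward; lengths in mm; the calibration is good to about 2 mm. A picture is of the moment at which its call begins.
- r.sign_off(): hands the job in, once; it reports no verdict.
Trained networks look in the newest picture that a camera, given by its name, has taken for a name from the list of things; names that differ only in an ending like _2 or _b are one class to them, and where a whole thing is asked for, a point or a joint stands for the part that bears it (a point fixed in the world has none). Each returns a list of dicts, best first, with "confidence" (0 to 1); they miss things now and then, are a little off and sometimes report something else, mostly with a low value. They report only what shows in the picture. A call takes as long as a camera call. They do not tell look-alikes from the thing itself.
- nets.trace(target, camera): "mask" (480x640 bool, what is visible of it).
- nets.tip_of(target, camera): "point" ([x, y, z] in mm, in world coordinates, good to about 4 mm: a listed point, or the origin of a listed thing).
The state is a dict: "clock": time; "qpos": joint angles; "qvel": joint speeds; "joint_efforts": joint torques, N m; "eef_pos": TCP position; "tcp_rot": TCP orientation; "contact_force": force on the tool from outside, world axes, zero at the start; "wrist_torque": the same for the moment, N m; "opening": opening from 0.0 (shut) to 1.0 (fully open).
Only numpy, scipy, OpenCV 4.12 (cv2) and the standard library are available. Lean on these libraries where they do the work, as an engineer would, in place of code of your own. Each camera call takes 0.05 s, during which the arm holds its last target.

## Working session

There is one attempt and no reset: what is moved stays moved. The work goes in short steps, Python scripts to look and compute and a tool call to move; the robot and the scene stay as the last step left them, time stands still between calls to the robot, and variables do not carry over. Pictures are saved under pics/ and viewed, and the job is handed in when it is done.

Besides the shell and the picture viewer there is one more tool, called after "Emit:" as name(argument=value, ...), one argument or row to a line, values as JSON. carry_out: Moves the arm, as the interface text tells. Its arguments: {"type":"object","properties":{"increments":{"type":"array","items":{"type":"array","items":{"type":"array","items":{"type":"number","minimum":-1,"maximum":1}}}},"hand":{"type":"number"},"squeeze":{"type":"number"}},"required":["increments"]}

```bash
mkdir -p pics; python3 - <<'E'
from rig import sense, optics, r, nets
import cv2
s=sense(); print({k:s[k] for k in('clock','qpos','eef_pos','tcp_rot','opening','contact_force')}, r.tip_reach)
for n in('side','top'):
    f=optics.grab_frame(n); cv2.imwrite(f'pics/{n}0.png',f['img'][:,:,::-1]); print(n,f['fov_y'],f['cx'],f['cy'],f['k1'],f['R'],f['t'])
    for o in('ink_bottle','seat','glue_stick','eraser','sticky_notes','stand'):
        try: print(o,[(d['confidence'],d['point']) for d in nets.tip_of(o,n)])
        except Exception as e: print(o,e)
print(sense()['clock'])
E
```

```text
{'clock': 0.0, 'qpos': array([-1.14943936e+00,  3.53637659e-01,  1.63412808e+00, -3.10331720e-07,
        1.15522112e+00, -2.39263945e-03]), 'eef_pos': array([ 256.80899735, -569.3098833 ,  252.57081079]), 'tcp_rot': array([-3.14019845e+00, -3.05207958e-06,  4.23749728e-01]), 'opening': 0.9986719465412485, 'contact_force': array([ 0.08839375, -0.1075802 ,  0.13935589])} 22.0
side 53.37359384852745 312.74940237505143 236.8395509650064 -0.028255073449723764 [[ 0.99825541 -0.05829957 -0.0093436 ]
 [-0.04485937 -0.64599188 -0.76202502]
 [ 0.03838984  0.76111475 -0.64748016]] [-591.65429298 -191.06548531 1399.76945285]
ink_bottle [(0.93, [444.5, -697.1, 1.1]), (0.73, [487.9, -275.4, -1.2])]
seat [(0.94, [617.0, -203.0, 5.0])]
glue_stick [(0.8, [644.3, -360.2, -3.4])]
eraser [(0.71, [489.0, -275.4, -0.3]), (0.52, [577.5, -355.4, -3.2])]
sticky_notes [(0.72, [565.3, -32.0, -1.5])]
stand [(0.93, [616.9, -206.8, -2.9])]
top 57.59404012131682 330.73845991737267 235.0823283409987 0.02506989259680201 [[ 3.19594511e-03 -9.99870135e-01 -1.57955222e-02]
 [-9.89091292e-01 -8.34486420e-04 -1.47301457e-01]
 [ 1.47269146e-01  1.60939808e-02 -9.88965511e-01]] [-348.67331955  567.42555881  956.74306298]
ink_bottle [(0.79, [445.9, -693.3, 0.1]), (0.71, [490.0, -274.6, 0.4])]
seat [(0.75, [616.5, -203.1, 1.0])]
glue_stick [(0.68, [645.2, -365.0, 1.9])]
eraser [(0.56, [574.5, -358.7, -4.4])]
sticky_notes [(0.65, [570.8, -34.9, -3.7]), (0.53, [575.4, -354.1, 0.9])]
stand [(0.75, [617.4, -205.2, -2.5])]
0.7
```

View pics/side0.png

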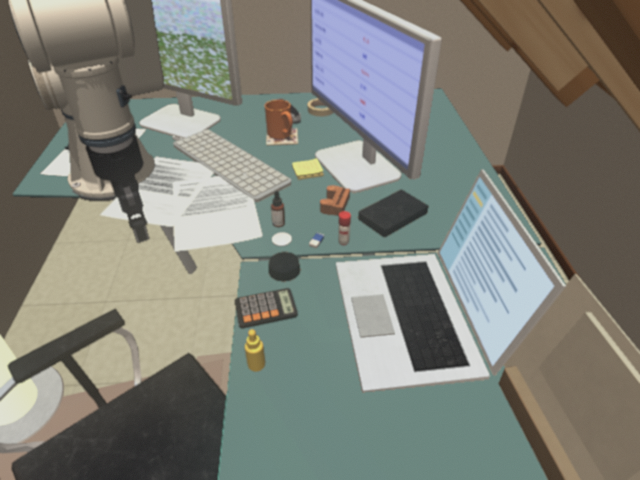

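View pics/top0.png

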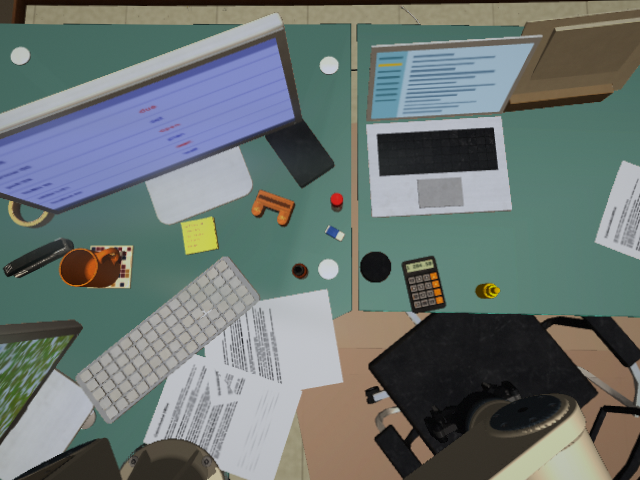

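```bash
cat > h.py <<'E'
from rig import sense, optics, r, nets
import cv2, numpy as np
def cloud(f):
    h,w=f['range_z'].shape; F=h/2/np.tan(np.radians(f['fov_y'])/2)
    K=np.array([[F,0,f['cx']],[0,F,f['cy']],[0,0,1.]])
    u,v=np.meshgrid(np.arange(w),np.arange(h))
    p=cv2.undistortPoints(np.stack([u,v],-1).reshape(-1,1,2).astype(float),K,np.array([f['k1'],0,0,0,0.])).reshape(h,w,2)
    z=f['range_z']; c=np.dstack([p[...,0]*z,p[...,1]*z,z])
    X=(c-f['t'])@f['R']
    X[z==0]=np.nan
    return X
def proj(f,P):
    F=240/np.tan(np.radians(f['fov_y'])/2); c=np.asarray(P)@f['R'].T+f['t']; a=c[...,:2]/c[...,2:]
    a=a*(1+f['k1']*(a**2).sum(-1,keepdims=True)); return a*F+[f['cx'],f['cy']]
E
python3 - <<'E'
from h import *
from scipy.optimize import minimize
for n in('top','side'):
    f=optics.grab_frame(n); X=cloud(f); np.save(f'{n}.npy',X)
    cr=f['img'][170:300,160:380] if n=='top' else f['img'][150:270,220:400]
    cv2.imwrite(f'pics/{n}z.png',cv2.resize(cr[:,:,::-1],None,fx=3.5,fy=3.5,interpolation=cv2.INTER_CUBIC))
    for o in('stand','ink_bottle','eraser','glue_stick','sticky_notes'):
        for d in nets.trace(o,n):
            P=X[d['mask']]; P=P[~np.isnan(P).any(1)]
            if len(P)<5: continue
            print(n,o,d['confidence'],len(P),'mean',P.mean(0).round(1),'z5,50,95',np.percentile(P[:,2],[5,50,95]).round(1))
            if o=='stand':
                T=P[(P[:,2]>26)&(P[:,2]<40)]; rc=cv2.minAreaRect(T[:,:2].astype(np.float32)); print(' top',len(T),rc, cv2.boxPoints(rc).round(0).tolist())
            if o=='ink_bottle':
                for a,b in((5,60),(70,110)):
                    T=P[(P[:,2]>a)&(P[:,2]<b)]
                    if len(T): print('  band',a,b,len(T),T.min(0).round(1),T.max(0).round(1),T.mean(0).round(1))
E
```

```text
top stand 0.85 874 mean [ 636.3 -212.9   29.1] z5,50,95 [10.2 31.3 34.5]
 top 754 ((633.9166870117188, -209.5673828125), (87.98148345947266, 62.286834716796875), 70.14936065673828) [[590.0, -240.0], [648.0, -262.0], [678.0, -179.0], [620.0, -158.0]]
top ink_bottle 0.86 243 mean [ 442.9 -686.3   59.3] z5,50,95 [17.2 60.8 96.5]
  band 5 60 113 [ 429.7 -697.8    6.3] [ 457.7 -678.2   60. ] [ 442.2 -682.6   39.3]
  band 70 110 87 [ 433.8 -699.2   70.3] [ 455.2 -683.6  103.7] [ 443.9 -690.6   83.2]
top ink_bottle 0.56 194 mean [ 483.4 -279.6   68.1] z5,50,95 [30.8 64.4 98.3]
  band 5 60 54 [ 469.  -293.7   12.5] [ 500.5 -262.4   60. ] [ 479.2 -283.    47.1]
  band 70 110 92 [ 475.1 -288.1   70. ] [ 497.  -266.5  105. ] [ 485.1 -278.1   83.6]
top eraser 0.46 173 mean [ 576.3 -355.1   11.7] z5,50,95 [ 8.6 12.1 14.6]
top glue_stick 0.55 202 mean [ 637.6 -359.8   68.9] z5,50,95 [14.7 82.9 87. ]
top sticky_notes 0.71 1123 mean [571.1 -38.6  10.3] z5,50,95 [ 5.1 10.4 15.5]
side stand 0.89 684 mean [ 636.7 -220.7   24.7] z5,50,95 [ 4.6 29.6 34. ]
 top 409 ((638.5680541992188, -208.7803192138672)
[... 162 characters left out ...]
489.3 -281.    45.1] z5,50,95 [ 1.7 45.8 91.1]
  band 5 60 248 [ 472.  -295.5    5.2] [ 505.2 -269.3   60. ] [ 489.1 -288.2   34.3]
  band 70 110 85 [ 477.9 -291.2   70.1] [ 500.  -267.4  100.3] [ 488.9 -280.5   82.4]
side ink_bottle 0.88 680 mean [ 447.2 -702.1   45.5] z5,50,95 [ 0.1 49.1 91.3]
  band 5 60 379 [ 429.3 -713.6    5.2] [ 462.9 -680.4   60. ] [ 447.7 -706.2   36.4]
  band 70 110 149 [ 434.9 -706.5   70.1] [ 457.5 -686.3  101.8] [ 446.4 -698.9   81.9]
side eraser 0.61 125 mean [ 580.7 -356.2   11.2] z5,50,95 [ 5.6 11.8 14.3]
side glue_stick 0.75 396 mean [ 643.4 -366.9   50.6] z5,50,95 [ 4.4 52.7 85.5]
side sticky_notes 0.62 481 mean [573.9 -41.3   9.6] z5,50,95 [ 2.2 10.  14.4]
```

View pics/topz.png

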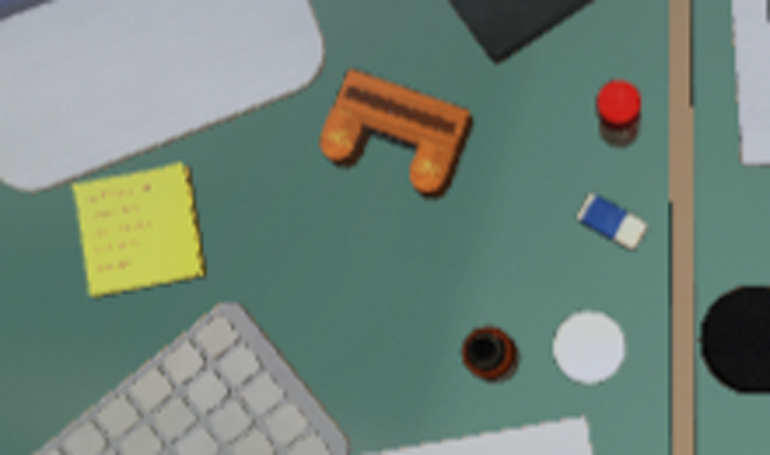

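View pics/sidez.png

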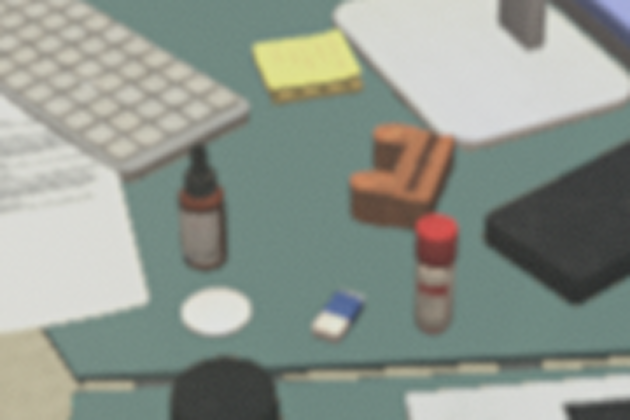

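```bash
cat >> h.py <<'E'
from scipy.spatial.transform import Rotation as Ro
a=np.array([np.cos(-.346),np.sin(-.346)]); SEAT=np.array([616.5,-203.2])
def pose(front,h,yaw,lean):
    R=(Ro.from_euler('z',yaw)*Ro.from_euler('x',np.pi)*Ro.from_rotvec([0,lean,0]))
    M=R.as_matrix(); tipc_z=h+11*np.sin(lean)
    c=np.array([front[0],front[1],0])-11*M[:,0]-22*M[:,2]
    c[2]=tipc_z+22*np.cos(lean)
    return c,R
def row(front,h,yaw,lean):
    s=sense(); c,R=pose(front,h,yaw,lean); R0=Ro.from_euler('xyz',s['tcp_rot'])
    d=R0.inv().apply(c-s['eef_pos']); w=(R0.inv()*R).as_rotvec()
    print('clock',round(s['clock'],2),'target',c.round(1),'err world',(c-s['eef_pos']).round(1),'row',(d/400).round(4).tolist()+(np.degrees(w)/60).round(4).tolist())
def here():
    s=sense(); R0=Ro.from_euler('xyz',s['tcp_rot']).as_matrix()
    f=s['eef_pos']+22*R0[:,2]+11*R0[:,0]; print('clock',round(s['clock'],2),'front',f.round(1),'low',(f-22*R0[:,0]).round(1),'tcp',s['eef_pos'].round(1),s['tcp_rot'].round(3),'open',s['opening'],'F',s['contact_force'].round(2))
E
python3 - <<'E'
from h import *
B=np.array([488,-277.5]);S=SEAT-75*a; d=S-B; L=np.hypot(*d); d/=L; yaw=np.arctan2(d[1],d[0]); print(B,S,L,yaw)
row(B-42*d,100,yaw,np.radians(25)); print(r.tip_reach)
E
```

```text
[ 488.  -277.5] [ 545.94474109 -177.76468124] 115.34611752455278 1.0444756666973307
clock 1.3 target [ 457.2 -330.5  124.6] err world [ 200.2  239.2 -128.7] row [0.7022, -0.3393, 0.3218, 0.1293, 0.4031, -0.5831]
22.0
```

Emit:
carry_out(
  increments=[
    [[0.07,-0.034,0.032,0.013,0.04,-0.058],[0.14,-0.068,0.064,0.026,0.08,-0.117],[0.21,-0.102,0.096,0.039,0.12,-0.175],[0.28,-0.136,0.128,0.052,0.16,-0.233],[0.35,-0.17,0.16,0.065,0.2,-0.29]],
  ],
  hand=0.83,
  squeeze=20,
)

```text
clock: 1.72
eef_pos: [357.4, -449.1, 189.0]
tcp_rot: [-3.106, -0.218, 0.727]
contact_force: [-0.1, -1.0, 0.2]
opening: 0.3
```

```bash
python3 - <<'E'
from h import *
B=np.array([488,-277.5]);S=SEAT-75*a; d=S-B; L=np.hypot(*d); d/=L; yaw=np.arctan2(d[1],d[0])
here();row(B-42*d,100,yaw,np.radians(25)); print(sense()['qpos'])
E
```

```text
clock 1.72 front [ 368.5 -438.2  170. ] low [ 352.4 -452.5  165.2] tcp [ 357.4 -449.1  189. ] [-3.106 -0.218  0.727] open 0.29953818559668133 F [-0.11 -0.96  0.23]
clock 1.72 target [ 457.2 -330.5  124.6] err world [ 99.8 118.6 -64.4] row [0.3396, -0.0471, 0.2422, 0.0643, 0.2012, -0.2907]
[-1.01725397  0.38116559  1.76854999  0.23743307  1.07763494 -0.29958839]
```

Emit:
carry_out(
  increments=[
    [[0.068,-0.0094,0.048,0.013,0.04,-0.058],[0.136,-0.0188,0.097,0.026,0.08,-0.116],[0.204,-0.028,0.145,0.039,0.12,-0.174],[0.272,-0.0377,0.194,0.052,0.16,-0.232],[0.34,-0.047,0.242,0.064,0.201,-0.291]],
  ],
)

```text
clock: 2.13
eef_pos: [457.6, -330.8, 124.3]
tcp_rot: [3.141, -0.436, 1.045]
contact_force: [0.5, 0.2, 0.3]
opening: 0.171
```

```bash
python3 - <<'E'
from h import *
B=np.array([488,-277.5]);S=SEAT-75*a; d=S-B; L=np.hypot(*d); d/=L; yaw=np.arctan2(d[1],d[0])
here();row(B-40*d,30,yaw,np.radians(25)); print(sense()['qpos'],r.tip_reach)
f=optics.grab_frame('top'); cv2.imwrite('pics/top1.png',cv2.resize(f['img'][150:330,200:440,::-1],None,fx=3,fy=3))
f=optics.grab_frame('side'); cv2.imwrite('pics/side1.png',cv2.resize(f['img'][100:280,180:420,::-1],None,fx=3,fy=3))
X=cloud(f); m=(X[...,0]>400)&(X[...,0]<485)&(X[...,1]>-370)&(X[...,1]<-298)&(X[...,2]>20); print(X[m].min(0) if m.any() else None)
E
```

```text
clock 2.13 front [ 467.3 -314.1  109. ] low [ 457.3 -331.4   99.7] tcp [ 457.6 -330.8  124.3] [ 3.141 -0.436  1.045] open 0.17120178325768884 F [0.54 0.22 0.29]
clock 2.13 target [ 458.2 -328.7   54.6] err world [  0.6   2.  -69.7] row [-0.069, -0.0013, 0.1601, 0.0002, 0.0003, 0.0004]
[-0.85744305  0.49614713  1.82115322  0.48476448  1.02993977 -0.62761166] 22.0
[ 400.36289326 -369.9828814    98.93242609]
```

View pics/side1.png

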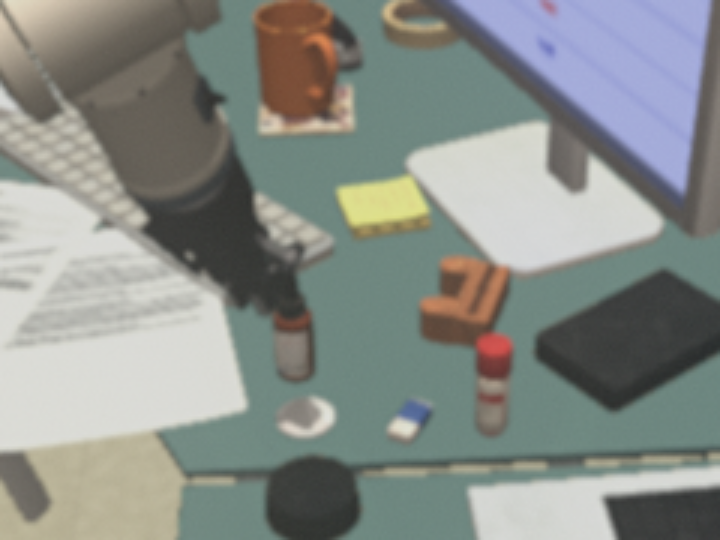

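View pics/top1.png

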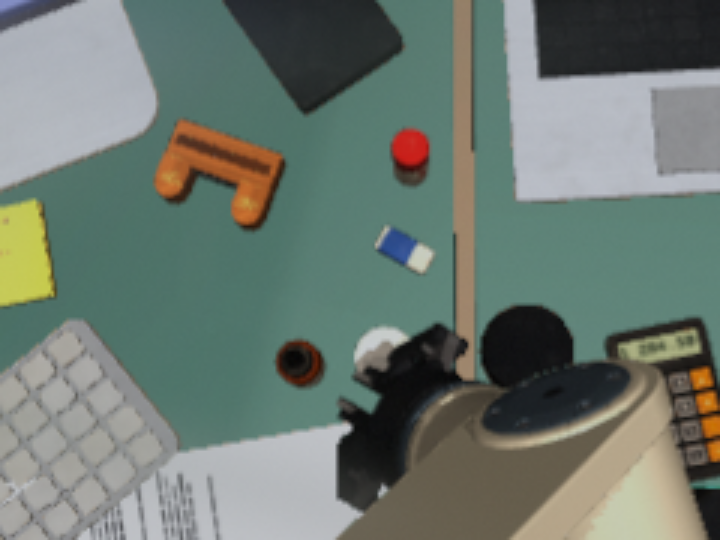

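```bash
python3 - <<'E'
from h import *
for n in('top','side'):
    X=np.load(n+'.npy'); m=(X[...,0]>430)&(X[...,0]<560)&(X[...,1]>-480)&(X[...,1]<-350)&(X[...,2]>25); P=X[m]; print(n,len(P),P.min(0),P.max(0),np.median(P,0))
E
```

```text
top 701 [ 464.52659268 -479.87755884   25.44697473] [ 530.82944334 -416.44974343   40.55948838] [ 497.98893894 -448.27828057   33.65120157]
side 525 [ 467.43004932 -479.85677162   25.16963205] [ 534.12865151 -415.05901121   39.14056824] [ 500.94107853 -454.64584162   33.14972176]
```

Emit:
carry_out(
  increments=[
    [[-0.023,0,0.053,0,0,0],[-0.046,-0.001,0.107,0,0,0],[-0.069,-0.001,0.16,0,0,0],[-0.082,-0.001,0.19,0,0,0],[-0.092,-0.001,0.214,0,0,0]],
  ],
)

```text
clock: 2.65
eef_pos: [457.3, -329.3, 30.5]
tcp_rot: [-3.139, -0.434, 1.041]
contact_force: [-0.1, 0.1, 0.6]
opening: 0.171
```

```bash
python3 - <<'E'
from h import *
B=np.array([488,-277.5]);S=SEAT-75*a; d=S-B; L=np.hypot(*d); d/=L; yaw=np.arctan2(d[1],d[0])
here();row(B-18*d,6,yaw,np.radians(25))
f=optics.grab_frame('top'); cv2.imwrite('pics/top2.png',cv2.resize(f['img'][150:330,200:440,::-1],None,fx=3,fy=3))
f=optics.grab_frame('side'); cv2.imwrite('pics/side2.png',cv2.resize(f['img'][160:270,210:360,::-1],None,fx=5,fy=5))
E
```

```text
clock 2.65 front [ 467.  -312.7   15.1] low [ 456.9 -329.9    5.9] tcp [ 457.3 -329.3   30.5] [-3.139 -0.434  1.041] open 0.17130664624509317 F [-0.15  0.06  0.61]
clock 2.65 target [ 469.3 -309.7   30.6] err world [12.  19.6  0.1] row [0.0521, 0.0011, 0.0238, -0.0005, 0.0019, -0.0032]
```

View pics/side2.png

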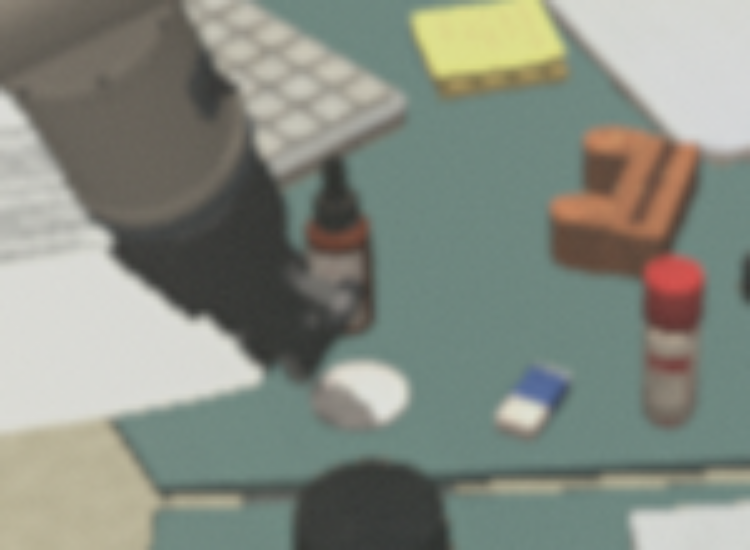

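View pics/top2.png

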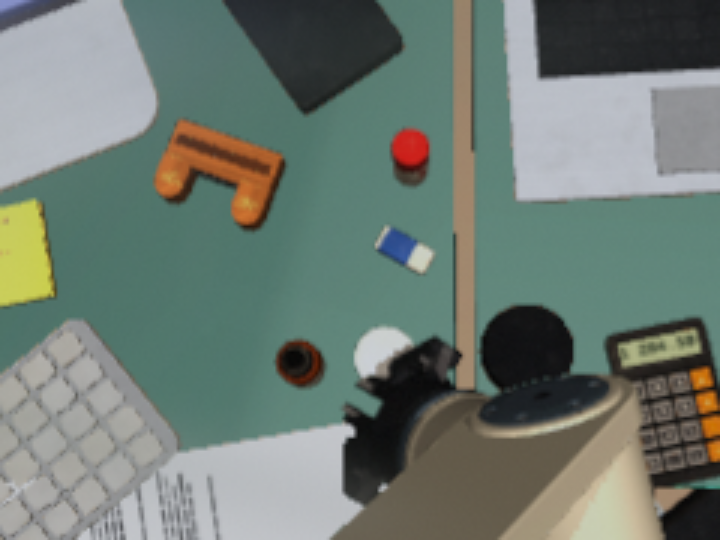

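Emit:
carry_out(
  increments=[
    [[0.013,0,0.006,0,0,0],[0.026,0,0.012,0,0.001,-0.001],[0.038,0.001,0.017,0,0.001,-0.002],[0.048,0.001,0.022,0,0.002,-0.003],[0.054,0.001,0.025,0,0.002,-0.003]],
  ],
)

```text
clock: 3.17
eef_pos: [470.7, -308.3, 32.2]
tcp_rot: [3.14, -0.436, 1.046]
contact_force: [0.1, 1.5, -0.1]
opening: 0.173
```

Emit:
carry_out(
  increments=[
    [[0.006,0,0.003,0,0,0],[0.013,0,0.006,0,0,0],[0.021,0,0.01,0,0,0],[0.029,0,0.0135,0,0,0],[0.037,0,0.0172,0,0,0]],
  ],
)

```text
clock: 3.58
eef_pos: [478.4, -294.6, 31.6]
tcp_rot: [3.141, -0.436, 1.045]
contact_force: [-1.1, -1.3, 0.1]
opening: 0.175
```

```bash
cat > look.py <<'E'
from h import *
import sys
def look(tag):
    for n in('top','side'):
        f=optics.grab_frame(n); X=cloud(f)
        s=f['img'][150:330,200:440] if n=='top' else f['img'][150:270,220:380]
        cv2.imwrite(f'pics/{n}{tag}.png',cv2.resize(s[:,:,::-1],None,fx=3,fy=3) if n=='top' else cv2.resize(s[:,:,::-1],None,fx=4.5,fy=4.5))
        for d in nets.trace('ink_bottle',n):
            P=X[d['mask']]; P=P[~np.isnan(P).any(1)]; 
            if len(P)<5 or np.median(P[:,1])<-500: continue
            T=P[(P[:,2]>75)&(P[:,2]<110)]; 
            print(n,'mask',d['confidence'],'top part mid',(((T.min(0)+T.max(0))/2).round(1),T.max(0)[2].round(1)) if len(T) else None)
        print(n,[(d['confidence'],d['point']) for d in nets.tip_of('ink_bottle',n) if d['point'][1]>-500])
E
python3 - <<'E'
from look import *
here(); look('3')
B=np.array([488,-277.5]);S=SEAT-75*a; d=S-B; L=np.hypot(*d); d/=L; yaw=np.arctan2(d[1],d[0])
row(S-15*d,6,yaw,np.radians(25))
E
```

```text
clock 3.58 front [ 488.1 -278.    16.3] low [ 478.1 -295.2    7. ] tcp [ 478.4 -294.6   31.6] [ 3.141 -0.436  1.045] open 0.17475140289376068 F [-1.07 -1.32  0.08]
top mask 0.46 top part mid (array([ 492.4, -267.4,   89.6]), np.float64(104.1))
top [(0.64, [495.7, -262.8, -0.1])]
side [(0.67, [494.6, -263.1, -3.5])]
clock 3.88 target [ 528.7 -207.4   30.6] err world [50.6 87.3 -0.9] row [0.2276, -0.0002, 0.1088, -0.0001, -0.0003, 0.0006]
```

View pics/side3.png

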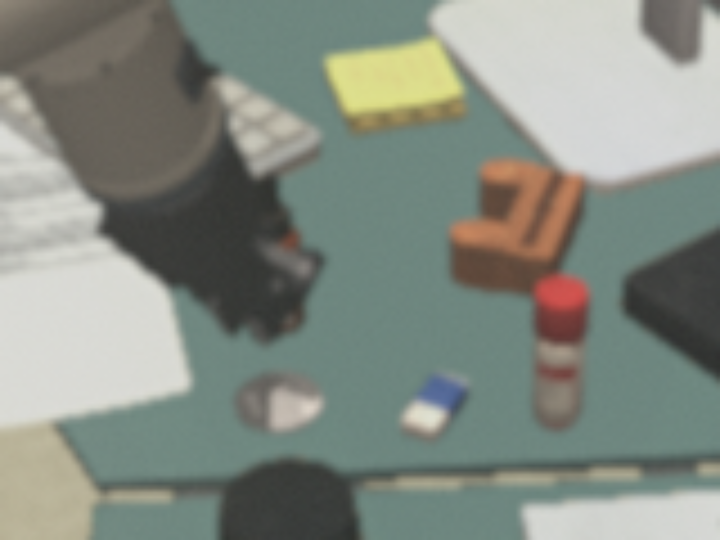

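View pics/top3.png

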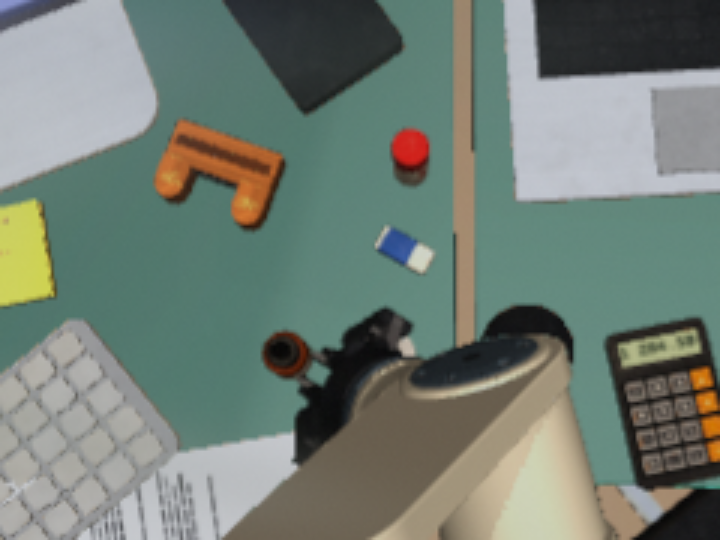

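Emit:
carry_out(
  increments=[
    [[0.01,0,0.0048,0,0,0],[0.02,0,0.0096,0,0,0],[0.03,0,0.0144,0,0,0],[0.04,0,0.0192,0,0,0],[0.05,0,0.024,0,0,0]],
  ],
)

```text
clock: 4.3
eef_pos: [489.7, -275.1, 31.4]
tcp_rot: [3.141, -0.436, 1.045]
contact_force: [0.0, -0.9, 0.7]
opening: 0.172
```

Emit:
carry_out(
  increments=[
    [[0.01,0,0.0048,0,0,0],[0.02,0,0.0096,0,0,0],[0.03,0,0.0144,0,0,0],[0.04,0,0.0192,0,0,0],[0.05,0,0.024,0,0,0]],
  ],
)

```text
clock: 4.72
eef_pos: [500.8, -256.0, 31.1]
tcp_rot: [3.141, -0.436, 1.045]
contact_force: [-1.8, -2.3, 1.0]
opening: 0.17
```

```bash
python3 - <<'E'
from look import *
here(); look('4')
B=np.array([488,-277.5]);S=SEAT-75*a; d=S-B; L=np.hypot(*d); d/=L; yaw=np.arctan2(d[1],d[0])
row(S-15*d,6,yaw,np.radians(25))
E
```

```text
clock 4.72 front [ 510.5 -239.4   15.9] low [ 500.5 -256.6    6.6] tcp [ 500.8 -256.    31.1] [ 3.141 -0.436  1.045] open 0.17033316066493387 F [-1.77 -2.35  0.99]
top mask 0.58 top part mid (array([ 515.3, -228.9,   88.7]), np.float64(102.2))
top [(0.64, [518.4, -222.5, 1.0])]
side [(0.63, [520.5, -225.9, -0.1])]
clock 5.02 target [ 528.7 -207.4   30.6] err world [28.3 48.9 -0.4] row [0.1276, -0.0001, 0.0607, -0.0001, -0.0003, 0.0005]
```

View pics/top4.png

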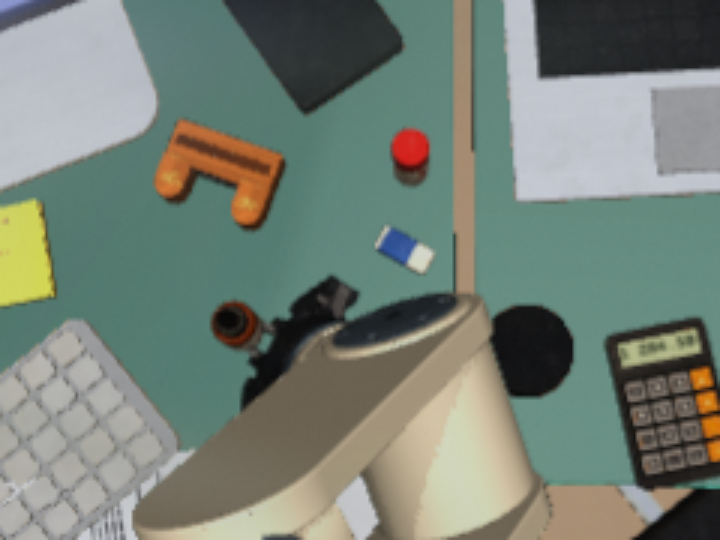

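Emit:
carry_out(
  increments=[
    [[0.01,0,0.0048,0,0,0],[0.02,0,0.0096,0,0,0],[0.03,0,0.0144,0,0,0],[0.04,0,0.0192,0,0,0],[0.05,0,0.024,0,0,0]],
  ],
)

```text
clock: 5.43
eef_pos: [511.9, -236.7, 30.9]
tcp_rot: [3.141, -0.436, 1.045]
contact_force: [-0.7, -0.9, 1.0]
opening: 0.17
```

Emit:
carry_out(
  increments=[
    [[0.01,0,0.0048,0,0,0],[0.02,0,0.0096,0,0,0],[0.03,0,0.0144,0,0,0],[0.04,0,0.0192,0,0,0],[0.05,0,0.024,0,0,0]],
  ],
)

```text
clock: 5.85
eef_pos: [523.1, -217.6, 30.7]
tcp_rot: [3.141, -0.436, 1.045]
contact_force: [-1.5, -1.7, 1.6]
opening: 0.168
```

Emit:
carry_out(
  increments=[
    [[0.009,0,0.0042,0,0,0],[0.016,0,0.0076,0,0,0],[0.022,0,0.0104,0,0,0],[0.026,0,0.0123,0,0,0],[0.027,0,0.0128,0,0,0]],
  ],
)

```text
clock: 6.27
eef_pos: [528.9, -207.4, 30.6]
tcp_rot: [3.141, -0.437, 1.045]
contact_force: [-0.3, -1.7, 1.8]
opening: 0.172
```

```bash
python3 - <<'E'
from look import *
here(); look('5')
B=np.array([488,-277.5]);S=SEAT-75*a; d=S-B; L=np.hypot(*d); d/=L; yaw=np.arctan2(d[1],d[0])
s=sense(); print('S',S, s['qpos'])
row(S-65*d,6,yaw,np.radians(25))
E
```

```text
clock 6.27 front [ 538.6 -190.8   15.3] low [ 528.6 -208.     6. ] tcp [ 528.9 -207.4   30.6] [ 3.141 -0.437  1.045] open 0.1724672856295725 F [-0.34 -1.68  1.78]
top mask 0.47 top part mid (array([ 542.7, -182.3,   88.3]), np.float64(101.5))
top [(0.81, [544.5, -176.8, -0.1])]
side mask 0.65 top part mid (array([ 549.9, -213.5,   90.5]), np.float64(105.1))
side [(0.72, [619.0, -206.4, -2.4]), (0.66, [581.9, -355.6, -6.9]), (0.54, [546.0, -177.4, -0.1])]
S [ 545.94474109 -177.76468124] [-0.61706262  0.61261099  1.91495075  0.6504697   0.76901773 -0.60092066]
clock 6.57 target [ 503.6 -250.6   30.6] err world [-25.1 -43.    0.1] row [-0.1126, -0.0003, -0.0529, 0.0, -0.0003, 0.0004]
```

View pics/top5.png

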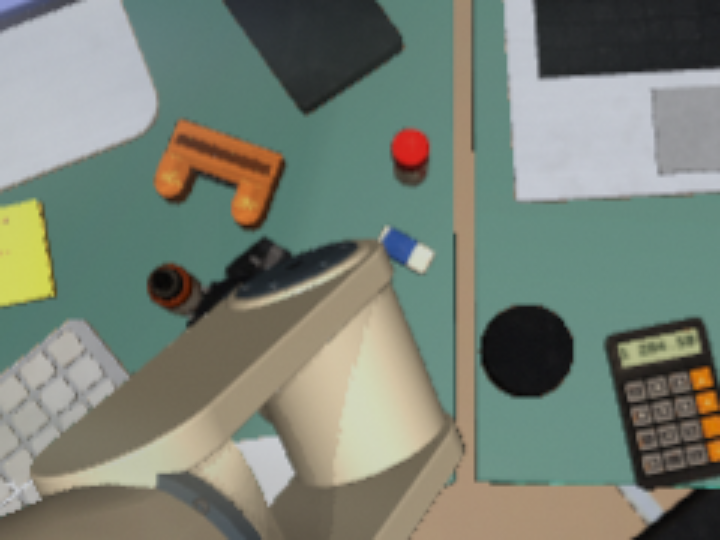

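Emit:
carry_out(
  increments=[
    [[-0.01,0,-0.005,0,0,0],[-0.03,0,-0.014,0,0,0],[-0.055,0,-0.026,0,0,0],[-0.085,0,-0.04,0,0,0],[-0.112,0,-0.053,0,0,0]],
  ],
)

```text
clock: 6.98
eef_pos: [503.1, -252.0, 30.8]
tcp_rot: [3.141, -0.436, 1.045]
contact_force: [-0.5, 0.2, -1.1]
opening: 0.172
```

```bash
python3 - <<'E'
from look import *
here(); look('6')
B=np.array([488,-277.5]);S=SEAT-75*a; d=S-B; L=np.hypot(*d); d/=L; yaw=np.arctan2(d[1],d[0])
row(S-65*d,130,yaw,np.radians(25))
E
```

```text
clock 6.98 front [ 512.7 -235.4   15.5] low [ 502.7 -252.6    6.2] tcp [ 503.1 -252.    30.8] [ 3.141 -0.436  1.045] open 0.17167786081464945 F [-0.48  0.17 -1.11]
top mask 0.46 top part mid (array([ 542.6, -181.2,   88.7]), np.float64(102.4))
top [(0.78, [545.0, -174.4, 1.2]), (0.63, [569.1, -34.4, -3.4])]
side mask 0.81 top part mid (array([ 544.7, -237.6,   89. ]), np.float64(102.9))
side [(0.77, [544.8, -179.0, 0.6]), (0.43, [618.2, -203.3, -0.0])]
clock 7.28 target [ 503.6 -250.6  154.6] err world [ -0.2  -0.2 123.8] row [0.1302, -0.0002, -0.2807, 0.0001, -0.0004, 0.0003]
```

View pics/side6.png

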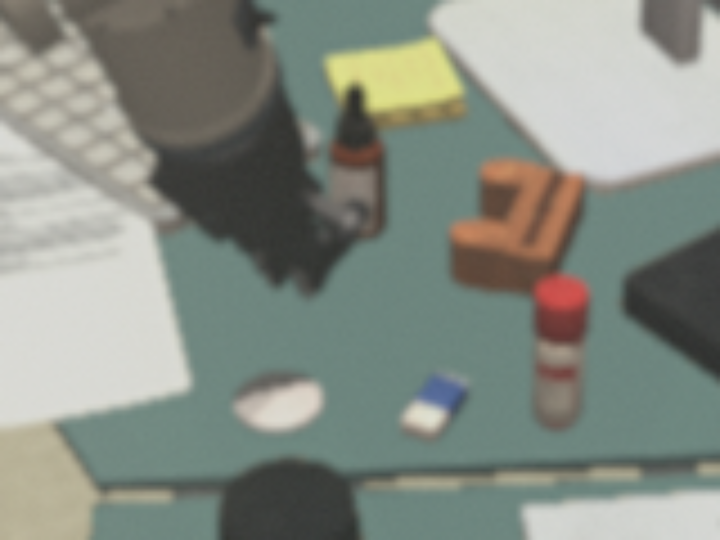

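View pics/top6.png

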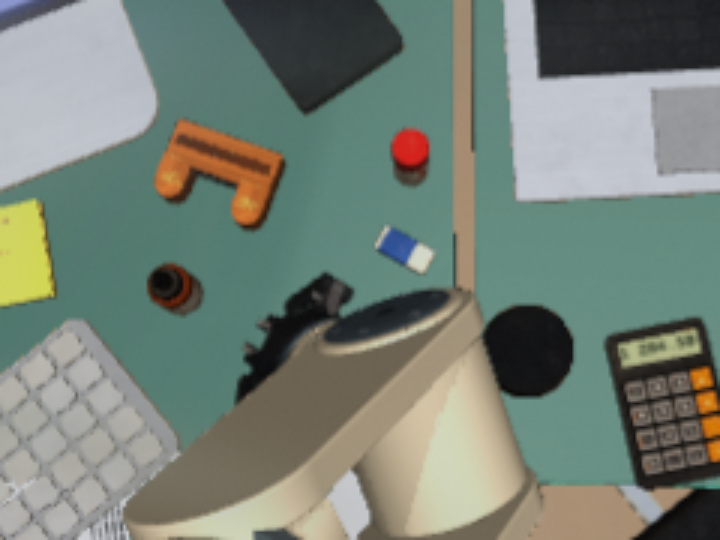

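Emit:
carry_out(
  increments=[
    [[0.026,0,-0.056,0,0,0],[0.052,0,-0.112,0,0,0],[0.078,0,-0.168,0,0,0],[0.104,0,-0.225,0,0,0],[0.13,0,-0.281,0,0,0]],
  ],
)

```text
clock: 7.7
eef_pos: [503.7, -250.1, 155.8]
tcp_rot: [3.142, -0.437, 1.046]
contact_force: [0.3, -0.4, -1.0]
opening: 0.17
```

```bash
python3 - <<'E'
from look import *
here()
X=np.load('top.npy'); 
for p in((258,298),(225,258),(240,275)): print(p,np.nanmedian(X[p[1]-1:p[1]+2,p[0]-1:p[0]+2].reshape(-1,3),0).round(1))
B=np.array([545.5,-177.3]); d=SEAT-B; print(np.hypot(*d),np.arctan2(d[1],d[0]), a)
row(B-50*a,105,-.346,np.radians(25))
row(B-50*a,6,-.346,np.radians(25))
print(sense()['qpos'])
E
```

```text
clock 7.7 front [ 513.3 -233.5  140.5] low [ 503.4 -250.7  131.2] tcp [ 503.7 -250.1  155.8] [ 3.142 -0.437  1.046] open 0.17036955398450832 F [ 0.28 -0.4  -1.02]
(258, 298) [ 425.8 -180.9   13.8]
(225, 258) [ 517.7 -101.3   14.8]
(240, 275) [ 478.3 -137.8   14.9]
75.57651751701714 -0.3497884122312771 [ 0.94073679 -0.33913758]
clock 7.7 target [ 480.3 -153.8  129.6] err world [-23.3  96.3 -26.2] row [0.1346, -0.1712, 0.1351, -0.5618, -0.0002, 1.2044]
clock 7.7 target [ 480.3 -153.8   30.6] err world [ -23.3   96.3 -125.2] row [0.03, -0.1712, 0.3594, -0.5618, -0.0002, 1.2044]
[-0.7032692   0.42169648  1.85714194  0.51392766  1.00930699 -0.48819655]
```

Emit:
carry_out(
  increments=[
    [[0.009,-0.011,0.009,-0.037,0,0.08],[0.018,-0.023,0.018,-0.075,0,0.16],[0.027,-0.034,0.027,-0.112,0,0.241],[0.036,-0.046,0.036,-0.15,0,0.321],[0.045,-0.057,0.045,-0.187,0,0.401]],
  ],
)

```text
clock: 8.12
eef_pos: [495.7, -217.9, 145.9]
tcp_rot: [3.142, -0.437, 0.578]
contact_force: [0.5, 0.6, -0.1]
opening: 0.169
```

```bash
python3 - <<'E'
from look import *
here(); B=np.array([545.5,-177.3])
row(B-33*a,115,-.346,np.radians(25))
print(sense()['qpos'])
E
```

```text
clock 8.12 front [ 511.9 -207.3  130.7] low [ 495.2 -218.2  121.3] tcp [ 495.7 -217.9  145.9] [ 3.142 -0.437  0.578] open 0.1693667076005599 F [ 0.53  0.56 -0.14]
clock 8.12 target [ 496.3 -159.6  139.6] err world [ 0.6 58.3 -6.3] row [0.0665, -0.1213, 0.0486, -0.373, -0.0005, 0.7992]
[-0.6556857   0.32198587  2.05229777  0.64737957  0.72356879 -0.14595521]
```

Emit:
carry_out(
  increments=[
    [[0.006,-0.012,0.005,-0.037,0,0.08],[0.012,-0.024,0.01,-0.075,0,0.16],[0.018,-0.036,0.015,-0.112,0,0.24],[0.024,-0.048,0.02,-0.15,0,0.32],[0.033,-0.06,0.024,-0.187,0,0.4]],
  ],
)

```text
clock: 8.53
eef_pos: [495.8, -189.0, 142.7]
tcp_rot: [-3.141, -0.437, 0.115]
contact_force: [-0.5, 0.6, 0.4]
opening: 0.165
```

```bash
python3 - <<'E'
from look import *
here(); B=np.array([545.5,-177.3])
row(B-33*a,115,-.346,np.radians(25))
print(sense()['qpos'])
E
```

```text
clock 8.53 front [ 515.  -186.8  127.5] low [ 495.2 -189.   118.2] tcp [ 495.8 -189.   142.7] [-3.141 -0.437  0.115] open 0.16481896935433726 F [-0.48  0.61  0.43]
clock 8.53 target [ 496.3 -159.6  139.6] err world [ 0.5 29.4 -3.2] row [0.0054, -0.0729, 0.0113, -0.1864, -0.0009, 0.399]
[-0.5193218   0.24178501  2.18732848  0.64436819  0.43121011  0.3838253 ]
```

```bash
cat > fk.py <<'E'
import numpy as np
from scipy.optimize import least_squares
from scipy.spatial.transform import Rotation as Ro
D=[([-1.14944,.353638,1.634128],[256.8,-569.3,252.6],[-3.1402,0,.42375]),
([-1.01725,.38117,1.76855],[357.4,-449.1,189.0],[-3.106,-.218,.727]),
([-.85744,.49615,1.82115],[457.6,-330.8,124.3],[3.141,-.436,1.045]),
([-.61706,.61261,1.91495],[528.9,-207.4,30.6],[3.141,-.437,1.045]),
([-.70327,.4217,1.85714],[503.7,-250.1,155.8],[3.142,-.437,1.046]),
([-.65569,.32199,2.0523],[495.7,-217.9,145.9],[3.142,-.437,.578]),
([-.51932,.24179,2.18733],[495.8,-189,142.7],[-3.141,-.437,.115])]
def w(t,e,d): return np.array(t)-d*Ro.from_euler('xyz',e).as_matrix()[:,2]
def res(p):
    h0,r0,L2,L3,c,d=p; o=[]
    for q,t,e in D:
        x=w(t,e,d); r=r0+L2*np.sin(q[1])+L3*np.sin(q[1]+q[2]+c); z=h0+L2*np.cos(q[1])+L3*np.cos(q[1]+q[2]+c)
        o+= [r*np.cos(q[0])-x[0], r*np.sin(q[0])-x[1], z-x[2]]
    return o
s=min((least_squares(res,[300,r0,L2,450,c,d]) for r0 in(0,100) for L2 in(400,600) for c in(0,-.1,) for d in(150,250,350)),key=lambda s:s.cost)
E
python3 - <<'E'
from fk import *
print(s.x.round(3),s.cost); h0,r0,L2,L3,c,d=s.x
from h import pose,SEAT,a
B=np.array([545.5,-177.3])
for lean in(15,20,25,30):
  for fr,h in((B-33*a,115),(B-33*a,60),(B-33*a,6),(SEAT-15*a,6)):
    t,R=pose(fr,h,-.346,np.radians(lean)); x=t-d*R.as_matrix()[:,2]
    def f(q): return [r0+L2*np.sin(q[0])+L3*np.sin(q[0]+q[1]+c)-np.hypot(x[0],x[1]),h0+L2*np.cos(q[0])+L3*np.cos(q[0]+q[1]+c)-x[2]]
    q=least_squares(f,[.4,2]); q1=np.arctan2(x[1],x[0])
    # forearm dir
    phi=q.x[0]+q.x[1]; fd=np.array([np.sin(phi)*np.cos(q1),np.sin(phi)*np.sin(q1),np.cos(phi)])
    print(lean,h,q.x.round(3),q.cost.round(4),'q5~',np.arccos(fd@R.as_matrix()[:,2]).round(3),'signed',(np.pi-np.radians(lean)-phi).round(3))
E
```

```text
[ 2.96086e+02 -1.77400e+00  5.71651e+02  4.99347e+02  1.20000e-01
  3.24504e+02] 1.9948054043795582
15 115 [0.248 2.125] 0.0 q5~ 0.508 signed 0.507
15 60 [0.352 2.157] 0.0 q5~ 0.371 signed 0.371
15 6 [0.465 2.176] 0.0 q5~ 0.24 signed 0.239
15 6 [0.551 1.978] 0.0 q5~ 0.352 signed 0.352
20 115 [0.224 2.187] 0.0 q5~ 0.382 signed 0.382
20 60 [0.338 2.218] 0.0 q5~ 0.237 signed 0.237
20 6 [0.46  2.236] 0.0 q5~ 0.098 signed 0.097
20 6 [0.539 2.041] 0.0 q5~ 0.213 signed 0.213
25 115 [0.209 2.248] 0.0 q5~ 0.25 signed 0.249
25 60 [0.332 2.278] 0.0 q5~ 0.097 signed 0.094
25 6 [0.465 2.294] 0.0 q5~ 0.057 signed -0.054
25 6 [0.536 2.101] 0.0 q5~ 0.07 signed 0.068
30 115 [0.203 2.307] 0.0 q5~ 0.111 signed 0.108
30 60 [0.339 2.336] 0.0 q5~ 0.062 signed -0.057
30 6 [0.484 2.349] 0.0 q5~ 0.216 signed -0.215
30 6 [0.543 2.157] 0.0 q5~ 0.085 signed -0.083
```

```bash
python3 - <<'E'
from look import *
X=np.load('side.npy'); m=(abs(X[...,0]-488)<25)&(abs(X[...,1]+277)<25)
P=X[m]
for z in range(60,106,5):
    T=P[(P[:,2]>=z)&(P[:,2]<z+5)]
    if len(T): print(z,len(T),np.ptp(T[:,0]).round(1),np.percentile(T[:,0],[5,95]).round(1))
B=np.array([545.5,-177.3])
row(B-36*a,115,-.346,np.radians(20))
E
```

```text
60 27 27.1 [477.2 501.7]
65 18 21.9 [477.6 497.5]
70 23 21.8 [478.3 499.5]
75 23 21.7 [480.5 497.6]
80 9 9.8 [483.4 492.1]
85 7 9.6 [483.7 492.6]
90 9 9.6 [485.  493.6]
95 13 9.6 [484.2 493.9]
100 2 2.5 [487.  489.3]
clock 8.53 target [ 494.8 -159.   139.4] err world [-1.  29.9 -3.3] row [0.002, -0.0746, 0.0101, -0.1688, -0.0827, 0.4069]
```

Emit:
carry_out(
  increments=[
    [[0.0004,-0.015,0.002,-0.034,-0.017,0.081],[0.0008,-0.03,0.004,-0.068,-0.033,0.163],[0.0012,-0.045,0.006,-0.101,-0.05,0.244],[0.0016,-0.06,0.008,-0.135,-0.066,0.326],[0.002,-0.0746,0.0101,-0.169,-0.083,0.407]],
  ],
)

```text
clock: 8.95
eef_pos: [494.3, -163.9, 139.4]
tcp_rot: [-3.136, -0.365, -0.221]
contact_force: [-0.8, -0.4, 0.3]
opening: 0.173
```

```bash
python3 - <<'E'
from look import *
here(); B=np.array([545.5,-177.3])
print(sense()['qpos'])
look('7')
row(B-36*a,40,-.346,np.radians(20))
E
```

```text
clock 8.95 front [ 512.  -167.8  122.8] low [ 491.9 -163.3  115. ] tcp [ 494.3 -163.9  139.4] [-3.136 -0.365 -0.221] open 0.17254025990231334 F [-0.8  -0.37  0.32]
[-0.3561048   0.22023292  2.19840346  0.15049863  0.36560374  1.30393807]
top mask 0.52 top part mid (array([ 542.7, -180.9,   89.6]), np.float64(104.2))
top [(0.77, [545.1, -177.0, -0.7])]
side mask 0.59 top part mid (array([ 546. , -181.4,   87.9]), np.float64(100.7))
side [(0.85, [544.8, -177.5, 1.9])]
clock 9.25 target [ 494.8 -159.    64.4] err world [  0.5   5.8 -74.9] row [-0.0686, -0.0135, 0.1743, -0.0485, -0.0152, 0.1165]
```

View pics/side7.png

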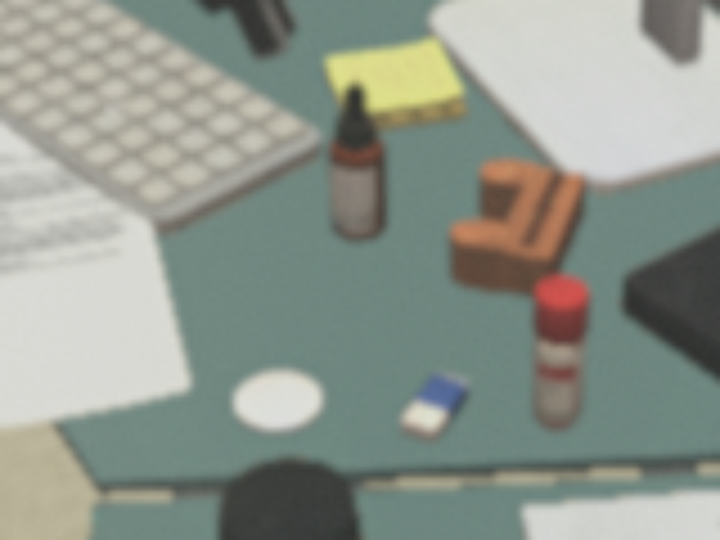

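View pics/top7.png

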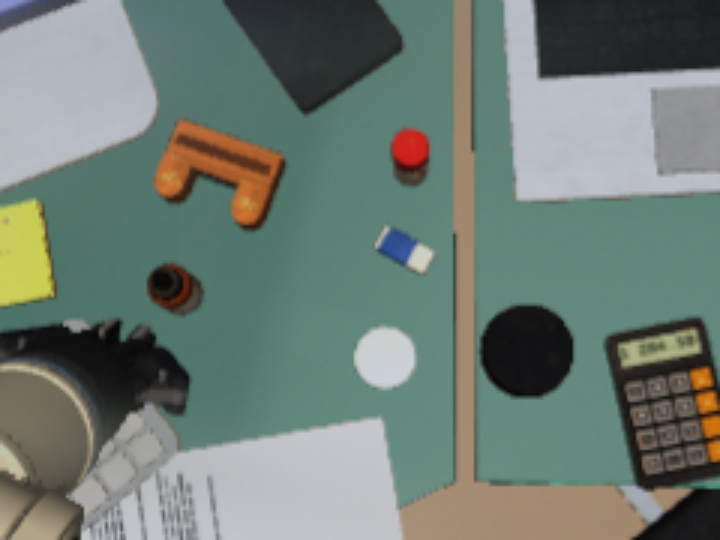

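```bash
python3 - <<'E'
from look import *
here(); B=np.array([545.4,-177.3])
print(sense()['qpos'])
row(B-36*a,100,-.346,np.radians(20))
E
```

```text
clock 9.25 front [ 512.  -168.6  122.7] low [ 492.  -164.2  114.9] tcp [ 494.3 -164.8  139.3] [-3.136 -0.365 -0.216] open 0.1705340428322078 F [-0.37  0.69 -0.85]
[-0.35940588  0.22088317  2.19797702  0.15826371  0.36576009  1.28857088]
clock 9.25 target [ 494.7 -159.   124.4] err world [  0.4   5.8 -14.9] row [-0.0152, -0.0141, 0.0342, -0.0485, -0.0152, 0.1165]
```

Emit:
carry_out(
  increments=[
    [[-0.004,-0.003,0.007,-0.01,-0.003,0.025],[-0.008,-0.006,0.014,-0.02,-0.006,0.05],[-0.012,-0.009,0.021,-0.03,-0.009,0.075],[-0.015,-0.012,0.028,-0.04,-0.012,0.1],[-0.0152,-0.0141,0.0342,-0.0485,-0.0152,0.1165]],
  ],
)

```text
clock: 9.67
eef_pos: [494.3, -159.4, 124.0]
tcp_rot: [-3.142, -0.348, -0.349]
contact_force: [-0.4, -0.0, -1.1]
opening: 0.17
```

```bash
python3 - <<'E'
from look import *
here(); B=np.array([545.4,-177.3])
print(sense()['qpos'])
row(B-36*a,40,-.346,np.radians(20))
E
```

```text
clock 9.67 front [ 511.1 -165.5  107.1] low [ 491.6 -158.4   99.6] tcp [ 494.3 -159.4  124. ] [-3.142 -0.348 -0.349] open 0.1700321709544663 F [-0.4  -0.01 -1.13]
[-0.3057154   0.25095196  2.20184703 -0.04426702  0.34134626  1.65337913]
clock 9.67 target [ 494.7 -159.    64.4] err world [  0.4   0.4 -59.6] row [-0.0502, -0.0013, 0.1403, 0.001, 0.001, -0.0029]
```

Emit:
carry_out(
  increments=[
    [[-0.01,0,0.028,0,0,0],[-0.02,0,0.056,0,0,-0.001],[-0.03,0,0.084,0,0,-0.002],[-0.04,-0.001,0.112,0,0,-0.002],[-0.05,-0.001,0.14,0.001,0.001,-0.003]],
  ],
)

```text
clock: 10.08
eef_pos: [495.1, -159.4, 64.4]
tcp_rot: [3.141, -0.35, -0.345]
contact_force: [-0.6, 0.5, 0.2]
opening: 0.171
```

```bash
python3 - <<'E'
from look import *
here(); B=np.array([545.4,-177.3])
print(sense()['qpos'])
row(B-36*a,6,-.346,np.radians(20))
look('8')
E
```

```text
clock 10.08 front [ 512.  -165.5   47.5] low [ 492.5 -158.5   40. ] tcp [ 495.1 -159.4   64.4] [ 3.141 -0.35  -0.345] open 0.17057058658557256 F [-0.6   0.52  0.2 ]
[-0.30604841  0.37976154  2.23120962 -0.07477093  0.18141056  1.68047153]
clock 10.08 target [ 494.7 -159.    30.4] err world [ -0.4   0.4 -34. ] row [-0.0303, -0.0006, 0.0794, -0.0002, -0.0008, 0.0013]
top mask 0.56 top part mid (array([ 542.6, -181.1,   89.2]), np.float64(103.2))
top [(0.55, [544.4, -179.3, 4.5])]
side mask 0.88 top part mid (array([ 545.9, -183.4,   87.7]), np.float64(100.0))
side [(0.78, [545.5, -177.5, -1.8]), (0.31, [578.0, -355.9, -8.0])]
```

View pics/side8.png

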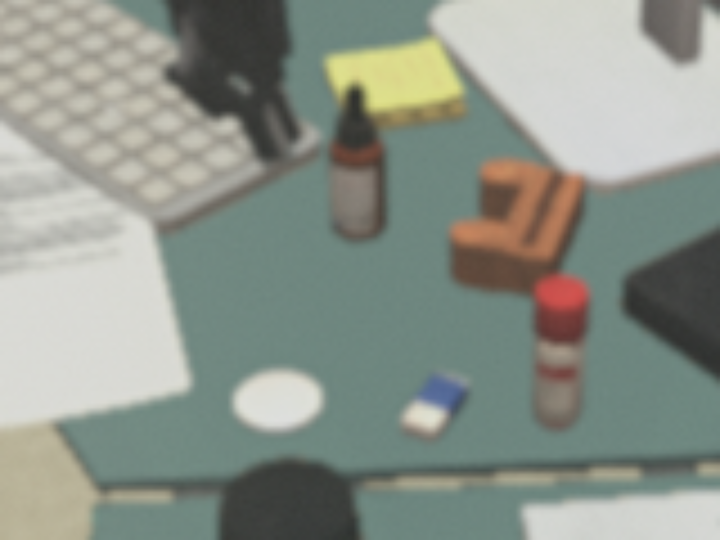

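View pics/top8.png

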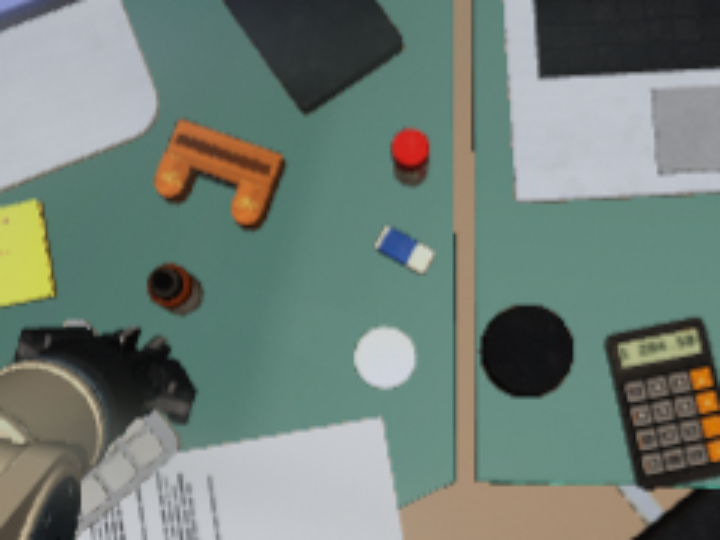

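Emit:
carry_out(
  increments=[
    [[-0.007,0,0.018,0,0,0],[-0.014,0,0.036,0,0,0],[-0.021,0,0.055,0,0,0],[-0.027,0,0.07,0,0,0.001],[-0.0303,-0.001,0.079,0,-0.001,0.001]],
  ],
)

```text
clock: 10.8
eef_pos: [494.2, -158.0, 29.8]
tcp_rot: [-3.141, -0.347, -0.347]
contact_force: [0.6, -0.7, -0.8]
opening: 0.174
```

```bash
python3 - <<'E'
from look import *
here(); B=np.array([545.4,-177.3])
print(sense()['qpos'])
row(B-15*a,6,-.346,np.radians(20))
look('9')
E
```

```text
clock 10.8 front [ 511.  -164.    12.9] low [ 491.5 -157.     5.4] tcp [ 494.2 -158.    29.8] [-3.141 -0.347 -0.347] open 0.1739871193825977 F [ 0.63 -0.66 -0.79]
[-0.30354214  0.45890634  2.24156294 -0.14942907  0.09530169  1.76017379]
clock 10.8 target [ 514.5 -166.2   30.4] err world [20.3 -8.2  0.6] row [0.052, 0.002, 0.0171, -0.0003, 0.0018, -0.0007]
top mask 0.73 top part mid (array([ 542.8, -181.1,   88.7]), np.float64(102.0))
top [(0.67, [545.1, -179.2, 1.5])]
side mask 0.61 top part mid (array([ 545.8, -181.6,   87.7]), np.float64(100.3))
side [(0.56, [546.9, -179.9, -2.6])]
```

View pics/side9.png

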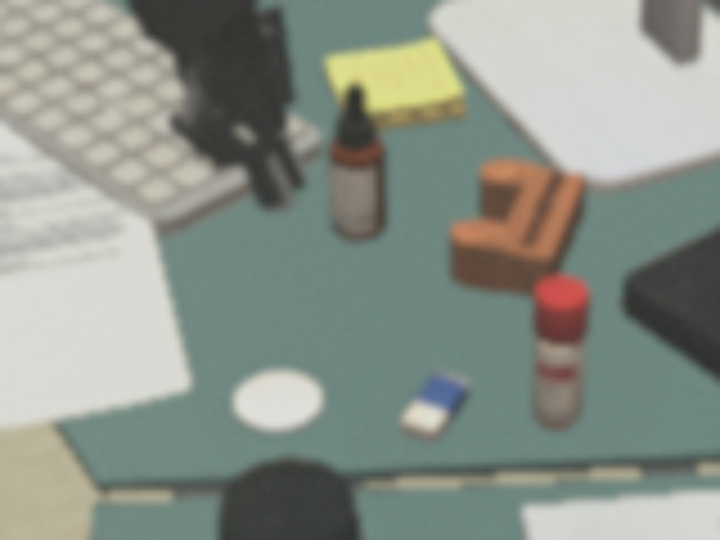

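Emit:
carry_out(
  increments=[
    [[0.012,0,0.004,0,0,0],[0.023,0.001,0.008,0,0.001,0],[0.034,0.001,0.012,0,0.001,0],[0.044,0.002,0.015,0,0.002,-0.001],[0.052,0.002,0.018,0,0.002,-0.001]],
  ],
)

```text
clock: 11.52
eef_pos: [516.1, -166.8, 31.7]
tcp_rot: [-3.141, -0.352, -0.346]
contact_force: [0.1, 0.1, -0.5]
opening: 0.168
```

Emit:
carry_out(
  increments=[
    [[0.008,0,0.003,0,0,0],[0.016,0,0.006,0,0,0],[0.024,0,0.009,0,0,0],[0.032,0,0.012,0,0,0],[0.04,0,0.0146,0,0,0]],
  ],
)

```text
clock: 11.93
eef_pos: [531.5, -172.3, 31.4]
tcp_rot: [-3.141, -0.351, -0.346]
contact_force: [-0.3, 0.7, -0.6]
opening: 0.171
```

```bash
python3 - <<'E'
from look import *
here(); print(sense()['qpos'])
look('10')
row(SEAT-15*a,6,-.346,np.radians(20))
E
```

```text
clock 11.93 front [ 548.4 -178.4   14.5] low [ 528.9 -171.4    7. ] tcp [ 531.5 -172.3   31.4] [-3.141 -0.351 -0.346] open 0.17124416094344688 F [-0.29  0.68 -0.57]
[-0.30904365  0.48807963  2.16086084 -0.08740589  0.14268849  1.6917559 ]
top mask 0.72 top part mid (array([ 558.1, -182.6,   88.4]), np.float64(101.8))
top [(0.66, [561.5, -178.9, 0.2])]
side mask 0.8 top part mid (array([ 561.4, -186.6,   88.2]), np.float64(101.0))
side [(0.79, [562.4, -184.3, -1.4])]
clock 12.23 target [ 585.6 -192.1   30.4] err world [ 54.3 -19.9  -1. ] row [0.1349, 0.0007, 0.0521, -0.0003, -0.0018, 0.0003]
```

View pics/top10.png

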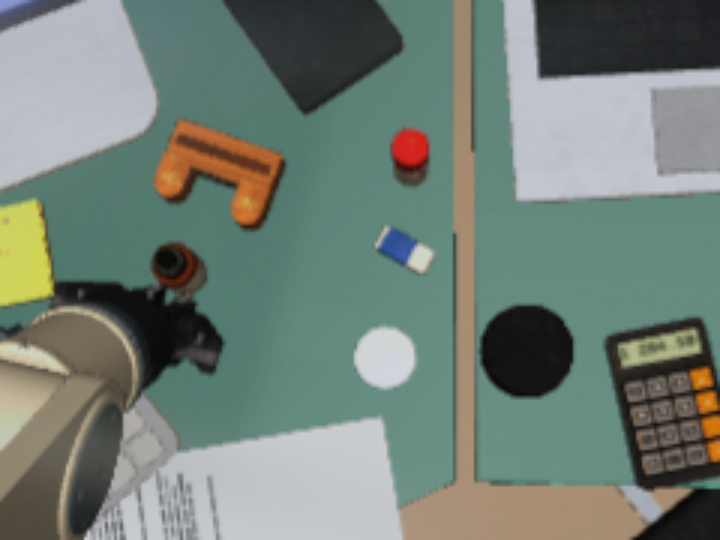

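View pics/side10.png

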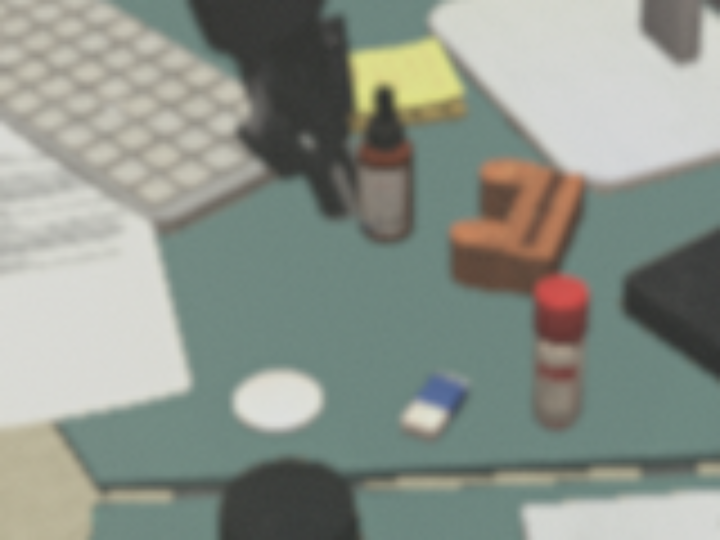

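Emit:
carry_out(
  increments=[
    [[0.01,0,0.0039,0,0,0],[0.02,0,0.0077,0,0,0],[0.03,0,0.0116,0,0,0],[0.04,0,0.0154,0,-0.001,0],[0.05,0,0.0193,0,-0.001,0]],
  ],
)

```text
clock: 12.65
eef_pos: [552.1, -179.7, 31.1]
tcp_rot: [-3.141, -0.35, -0.346]
contact_force: [-0.6, -0.4, 0.3]
opening: 0.168
```

Emit:
carry_out(
  increments=[
    [[0.008,0,0.003,0,0,0],[0.016,0,0.006,0,0,0],[0.024,0,0.009,0,0,0],[0.032,0,0.012,0,0,0],[0.04,0,0.015,0,0,0]],
  ],
)

```text
clock: 13.07
eef_pos: [567.8, -185.4, 31.0]
tcp_rot: [-3.141, -0.35, -0.346]
contact_force: [-2.2, 0.9, 0.5]
opening: 0.171
```

```bash
python3 - <<'E'
from look import *
here(); print(sense()['qpos'])
look('11')
row(SEAT-15*a,6,-.346,np.radians(20))
E
```

```text
clock 13.07 front [ 584.6 -191.4   14.1] low [ 565.2 -184.4    6.5] tcp [ 567.8 -185.4   31. ] [-3.141 -0.35  -0.346] open 0.17132539204957756 F [-2.17  0.94  0.53]
[-0.31193803  0.52250787  2.07916204 -0.06013793  0.19068324  1.66148275]
top mask 0.55 top part mid (array([ 595. , -197.4,   88.4]), np.float64(101.4))
top []
side [(0.9, [596.9, -196.7, -1.6])]
clock 13.37 target [ 585.6 -192.1   30.4] err world [18.1 -6.8 -0.5] row [0.045, 0.0007, 0.0177, -0.0003, -0.0008, 0.0004]
```

View pics/top11.png

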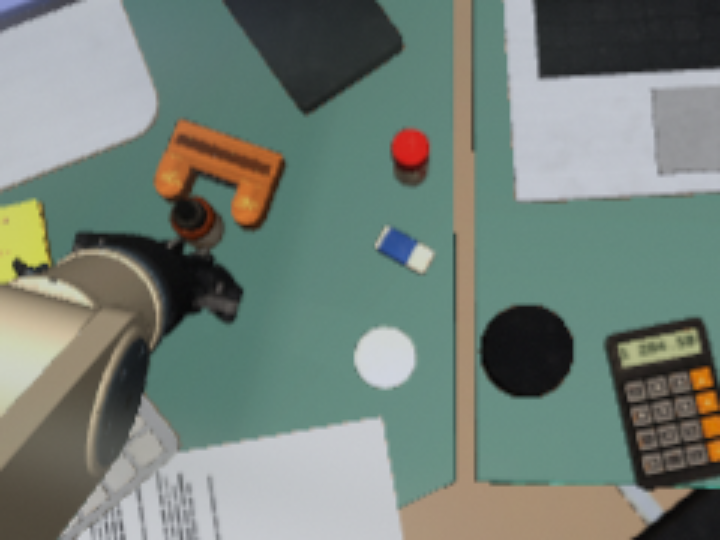

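View pics/side11.png

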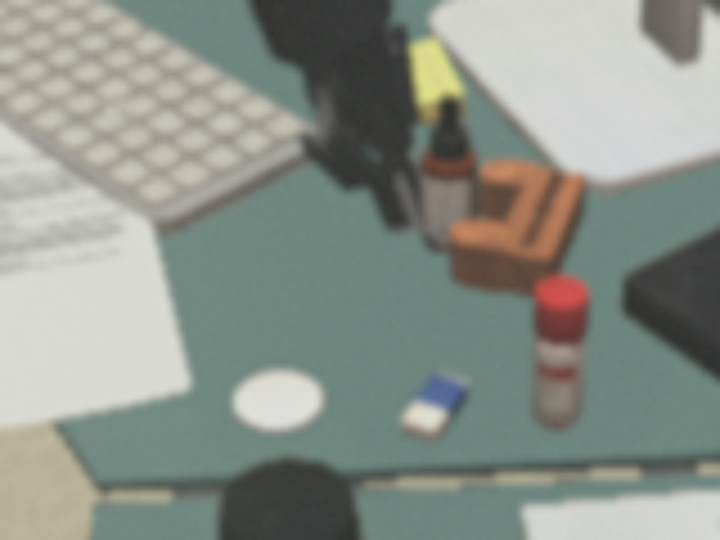

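Emit:
carry_out(
  increments=[
    [[0.007,0,0.0028,0,0,0],[0.014,0,0.0055,0,0,0],[0.021,0,0.008,0,0,0],[0.027,0,0.0106,0,0,0],[0.032,0,0.0126,0,0,0]],
  ],
)

```text
clock: 13.78
eef_pos: [580.9, -190.1, 30.6]
tcp_rot: [-3.141, -0.35, -0.346]
contact_force: [-0.8, 0.5, 0.5]
opening: 0.171
```

Emit:
carry_out(
  increments=[
    [[0.003,0,0.0012,0,0,0],[0.006,0,0.0024,0,0,0],[0.008,0,0.0031,0,0,0],[0.01,0,0.0039,0,0,0],[0.011,0,0.0043,0,0,0]],
  ],
)

```text
clock: 14.2
eef_pos: [585.0, -191.5, 30.5]
tcp_rot: [-3.141, -0.35, -0.346]
contact_force: [-1.7, 0.9, 0.5]
opening: 0.17
```

```bash
python3 - <<'E'
from look import *
here(); print(sense()['qpos'])
look('12')
row(SEAT-15*a,6,-.346,np.radians(20)); here()
E
```

```text
clock 14.2 front [ 601.8 -197.6   13.6] low [ 582.4 -190.6    6.1] tcp [ 585.  -191.5   30.5] [-3.141 -0.35  -0.346] open 0.16993103538081514 F [-1.71  0.94  0.54]
[-0.31311544  0.53975839  2.04029026 -0.05212631  0.21210005  1.65229684]
top mask 0.54 top part mid (array([ 611.8, -202.5,   88.4]), np.float64(101.7))
top mask 0.26 top part mid None
top [(0.66, [616.4, -201.1, -1.0])]
side mask 0.76 top part mid (array([ 615.3, -203.5,   87. ]), np.float64(98.9))
side [(0.54, [614.9, -199.3, -1.7])]
clock 14.5 target [ 585.6 -192.1   30.4] err world [ 0.6 -0.5 -0.1] row [0.0018, 0.0007, 0.0009, -0.0003, -0.0008, 0.0003]
clock 14.5 front [ 601.8 -197.6   13.6] low [ 582.3 -190.6    6.1] tcp [ 584.9 -191.5   30.5] [-3.141 -0.35  -0.346] open 0.1707076232208003 F [-0.77  0.12 -0.45]
```

View pics/top12.png

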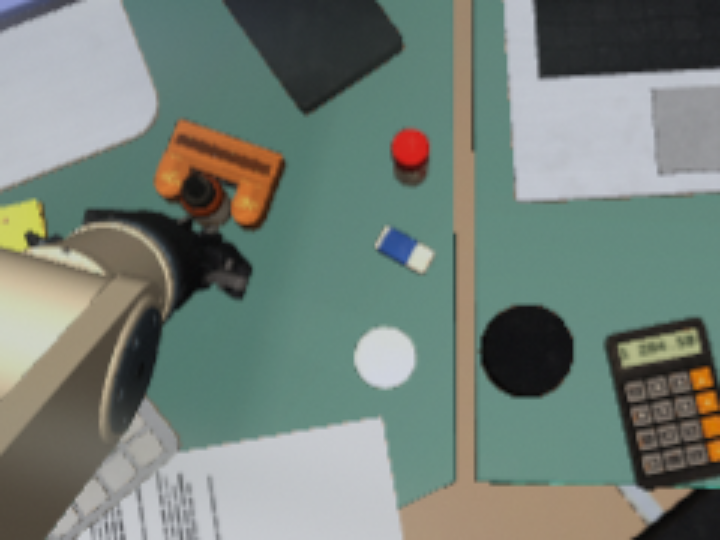

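View pics/side12.png

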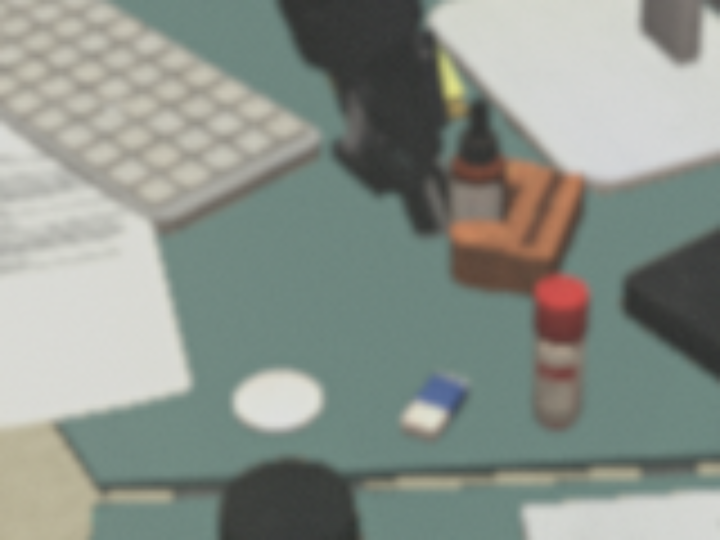

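Emit:
carry_out(
  increments=[
    [[0.001,0,0.0004,0,0,0],[0.002,0,0.0008,0,0,0],[0.0025,0,0.001,0,0,0],[0.0025,0,0.001,0,0,0]],
  ],
)

```text
clock: 14.83
eef_pos: [586.0, -191.9, 30.5]
tcp_rot: [-3.141, -0.35, -0.346]
contact_force: [-1.5, 0.7, 0.4]
opening: 0.169
```

Emit:
carry_out(
  increments=[
    [[0.001,0,0.0004,0,0,0],[0.002,0,0.0008,0,0,0],[0.0025,0,0.001,0,0,0],[0.0025,0,0.001,0,0,0]],
  ],
)

```text
clock: 15.17
eef_pos: [587.0, -192.3, 30.4]
tcp_rot: [-3.141, -0.35, -0.346]
contact_force: [-1.2, 0.5, 1.9]
opening: 0.17
```

Emit:
carry_out(
  increments=[
    [[0.001,0,0.0004,0,0,0],[0.002,0,0.0008,0,0,0],[0.0025,0,0.001,0,0,0],[0.0025,0,0.001,0,0,0]],
  ],
)

```text
clock: 15.5
eef_pos: [588.1, -192.6, 30.4]
tcp_rot: [-3.141, -0.35, -0.346]
contact_force: [-1.4, 0.8, 1.3]
opening: 0.169
```

```bash
python3 - <<'E'
from look import *
here(); look('13')
f=optics.grab_frame('top'); print(sense()['contact_force'])
cv2.imwrite('pics/top13z.png',cv2.resize(f['img'][180:240,240:310,::-1],None,fx=8,fy=8,interpolation=cv2.INTER_CUBIC))
f=optics.grab_frame('side')
cv2.imwrite('pics/side13z.png',cv2.resize(f['img'][165:225,305:365,::-1],None,fx=8,fy=8,interpolation=cv2.INTER_CUBIC))
E
```

```text
clock 15.5 front [ 604.9 -198.7   13.5] low [ 585.4 -191.7    6. ] tcp [ 588.1 -192.6   30.4] [-3.141 -0.35  -0.346] open 0.1691521267956093 F [-1.4   0.82  1.34]
top mask 0.77 top part mid (array([ 615.3, -203.3,   89.4]), np.float64(103.4))
top [(0.81, [618.6, -201.1, 2.2])]
side mask 0.48 top part mid (array([ 617.8, -204.1,   87.6]), np.float64(100.0))
side [(0.7, [616.9, -201.7, -1.0])]
[-0.75009587  0.10586859  1.45354098]
```

View pics/top13z.png

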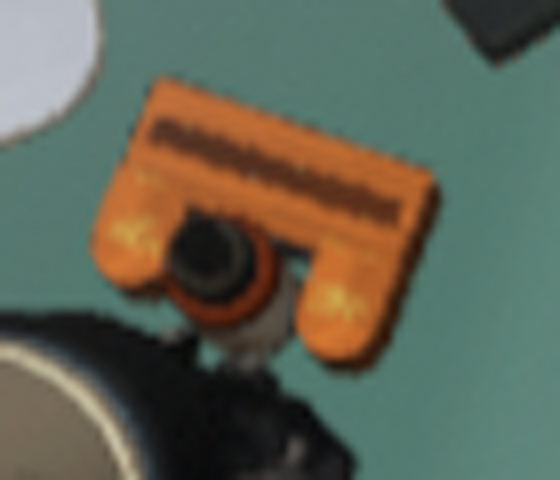

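View pics/side13z.png

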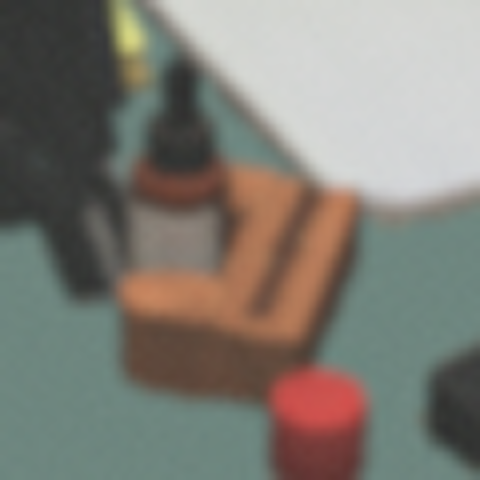

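Emit:
carry_out(
  increments=[
    [[0.001,0,0.0004,0,0,0],[0.002,0,0.0008,0,0,0],[0.0025,0,0.001,0,0,0],[0.0025,0,0.001,0,0,0]],
  ],
)

```text
clock: 16.23
eef_pos: [589.0, -193.0, 30.4]
tcp_rot: [-3.141, -0.35, -0.346]
contact_force: [-1.1, 0.9, 0.4]
opening: 0.168
```

Emit:
carry_out(
  increments=[
    [[0.001,0,0.0004,0,0,0],[0.002,0,0.0008,0,0,0],[0.002,0,0.0008,0,0,0]],
  ],
)

```text
clock: 16.48
eef_pos: [589.6, -193.2, 30.2]
tcp_rot: [-3.141, -0.349, -0.346]
contact_force: [-2.5, 1.0, 1.9]
opening: 0.171
```

Emit:
carry_out(
  increments=[
    [[0.001,0,0.0004,0,0,0],[0.002,0,0.0008,0,0,0],[0.002,0,0.0008,0,0,0]],
  ],
)

```text
clock: 16.73
eef_pos: [589.8, -193.3, 30.0]
tcp_rot: [-3.142, -0.348, -0.346]
contact_force: [-6.1, 2.8, 4.9]
opening: 0.169
```

```bash
python3 - <<'E'
from look import *
here(); look('14')
f=optics.grab_frame('top'); print(sense()['contact_force'])
cv2.imwrite('pics/top14z.png',cv2.resize(f['img'][180:240,240:310,::-1],None,fx=8,fy=8,interpolation=cv2.INTER_CUBIC))
here()
E
```

```text
clock 16.73 front [ 606.6 -199.4   13.1] low [ 587.2 -192.4    5.6] tcp [ 589.8 -193.3   30. ] [-3.142 -0.348 -0.346] open 0.16876720773839787 F [-6.11  2.75  4.9 ]
top mask 0.73 top part mid (array([ 615.5, -203.3,   89.6]), np.float64(104.1))
top mask 0.61 top part mid None
top [(0.77, [615.6, -202.3, -0.0])]
side mask 0.65 top part mid (array([ 619.1, -206.1,   88. ]), np.float64(100.3))
side []
[-5.50439579  2.50920106  4.09823988]
clock 17.08 front [ 606.6 -199.3   13.1] low [ 587.2 -192.3    5.6] tcp [ 589.8 -193.3   30. ] [-3.141 -0.348 -0.346] open 0.17302613240260992 F [-5.5   2.51  4.1 ]
```

View pics/top14z.png

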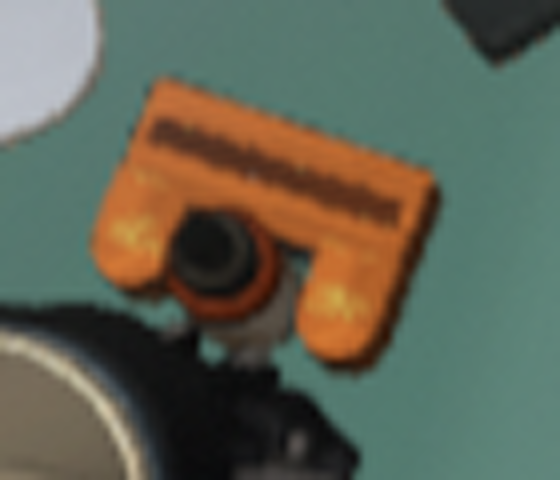

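Emit:
carry_out(
  increments=[
    [[-0.003,0,-0.001,0,0,0],[-0.008,0,-0.003,0,0,0],[-0.016,0,-0.006,0,0,0],[-0.03,0,-0.011,0,0,0],[-0.05,0,-0.018,0,0,0]],
  ],
)

```text
clock: 17.5
eef_pos: [570.8, -186.4, 30.5]
tcp_rot: [-3.141, -0.351, -0.346]
contact_force: [0.7, -0.4, -0.2]
opening: 0.173
```

```bash
python3 - <<'E'
from look import *
here(); look('15')
f=optics.grab_frame('top')
cv2.imwrite('pics/top15z.png',cv2.resize(f['img'][180:240,240:310,::-1],None,fx=8,fy=8,interpolation=cv2.INTER_CUBIC))
row(SEAT-75*a,8,-.346,np.radians(20))
E
```

```text
clock 17.5 front [ 587.6 -192.4   13.6] low [ 568.2 -185.4    6. ] tcp [ 570.8 -186.4   30.5] [-3.141 -0.351 -0.346] open 0.17349224359410992 F [ 0.73 -0.37 -0.21]
top mask 0.56 top part mid (array([ 615.5, -203.4,   89.3]), np.float64(103.5))
top [(0.81, [619.6, -203.5, 1.1])]
side mask 0.72 top part mid (array([ 617.7, -206.4,   87.9]), np.float64(100.7))
side [(0.68, [617.5, -199.3, 0.3])]
clock 17.85 target [ 529.1 -171.7   32.4] err world [-41.9  14.8   2. ] row [-0.1026, 0.0007, -0.0429, -0.0003, -0.0014, 0.0003]
```

View pics/side15.png

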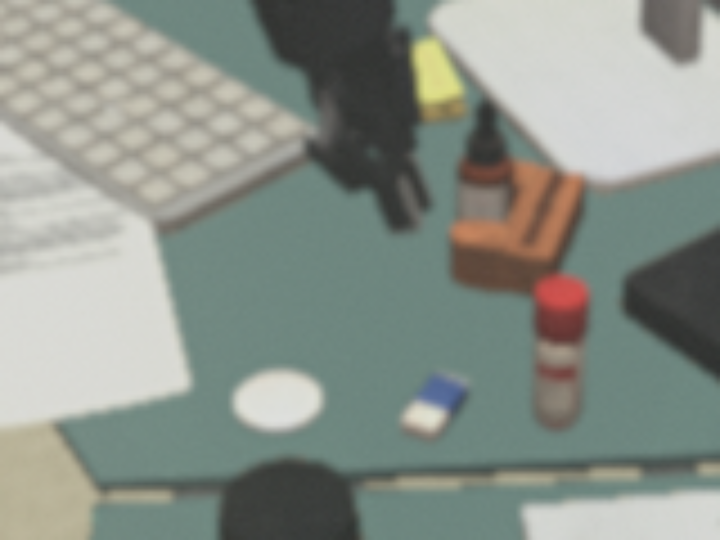

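View pics/top15z.png

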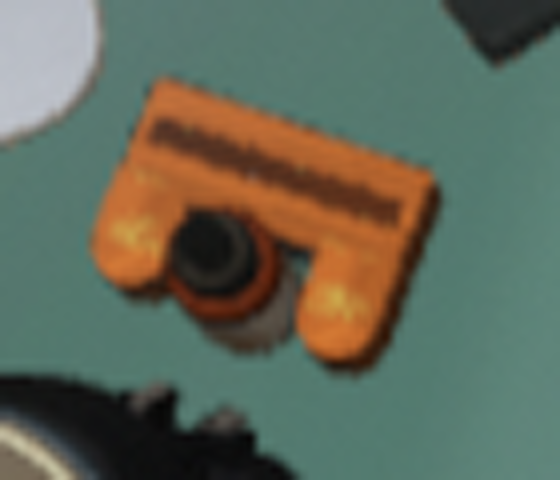

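Emit:
carry_out(
  increments=[
    [[-0.02,0,-0.0083,0,0,0],[-0.04,0,-0.0167,0,0,0],[-0.06,0,-0.025,0,0,0],[-0.08,0,-0.0334,0,0,0],[-0.1,0,-0.042,0,0,0]],
  ],
)

```text
clock: 18.27
eef_pos: [528.5, -171.2, 32.3]
tcp_rot: [-3.141, -0.349, -0.346]
contact_force: [-0.3, 0.6, -0.2]
opening: 0.17
```

Emit:
carry_out(
  increments=[
    [[0.014,0,-0.038,0,0,0],[0.028,0,-0.076,0,0,0],[0.041,0,-0.113,0,0,0],[0.055,0,-0.15,0,0,0],[0.068,0,-0.188,0,0,0]],
  ],
)

```text
clock: 18.68
eef_pos: [528.8, -171.4, 112.9]
tcp_rot: [-3.141, -0.35, -0.346]
contact_force: [0.9, -0.2, 0.7]
opening: 0.167
```

Emit:
carry_out(
  increments=[
    [[0,0,0,0,0,0],[0,0,0,0,0,0],[0,0,0,0,0,0],[0,0,0,0,0,0]],
  ],
)

```text
clock: 19.02
eef_pos: [528.7, -171.3, 111.2]
tcp_rot: [-3.142, -0.348, -0.346]
contact_force: [-0.8, 0.7, -1.7]
opening: 0.172
```

```bash
python3 - <<'E'
from look import *
here(); look('16')
for n in('top','side'):
    X=cloud(optics.grab_frame(n)); X0=np.load(n+'.npy')
    for o in('eraser','glue_stick','sticky_notes'):
        print(n,o,[(d['confidence'],d['point']) for d in nets.tip_of(o,n)][:2])
    # bottle body extent in stand frame between 36 and 62 mm
    q=X[...,:2]-SEAT; u=q@a; v=q@np.array([-a[1],a[0]]); m=(abs(u)<30)&(abs(v)<19)&(X[...,2]>38)&(X[...,2]<64)
    print(n,m.sum(),'u',u[m].min().round(1),u[m].max().round(1),'v',v[m].min().round(1),v[m].max().round(1))
    m=(abs(u)<30)&(abs(v)<19)&(X[...,2]>80)&(X[...,2]<100); print(' tip u,v',((u[m].min()+u[m].max())/2).round(1),((v[m].min()+v[m].max())/2).round(1))
E
```

```text
clock 19.02 front [ 545.5 -177.4   94.3] low [ 526.1 -170.4   86.8] tcp [ 528.7 -171.3  111.2] [-3.142 -0.348 -0.346] open 0.17151284882871856 F [-0.78  0.68 -1.65]
top mask 0.76 top part mid (array([ 615.3, -203.4,   88.9]), np.float64(102.7))
top [(0.77, [617.8, -198.7, 0.7])]
side mask 0.52 top part mid (array([ 618.7, -206.7,   87.4]), np.float64(99.2))
side [(0.51, [618.3, -201.3, -3.2])]
top eraser [(0.52, [575.7, -358.8, -0.9])]
top glue_stick [(0.79, [645.5, -365.0, 1.3])]
top sticky_notes [(0.58, [570.9, -35.1, 0.2]), (0.33, [615.9, -203.2, -1.4])]
top 99 u -17.2 15.5 v -17.9 14.7
 tip u,v -0.3 -0.9
side eraser [(0.42, [579.3, -355.9, -4.9])]
side glue_stick [(0.76, [644.2, -359.8, -0.3])]
side sticky_notes [(0.67, [565.7, -34.2, -1.6])]
side 129 u -13.1 18.8 v -18.2 5.4
 tip u,v 3.6 -1.8
```

View pics/side16.png

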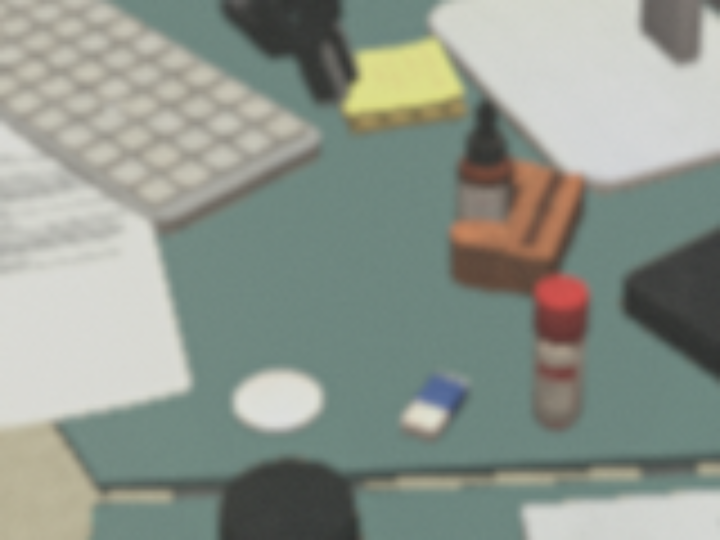

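View pics/top16.png

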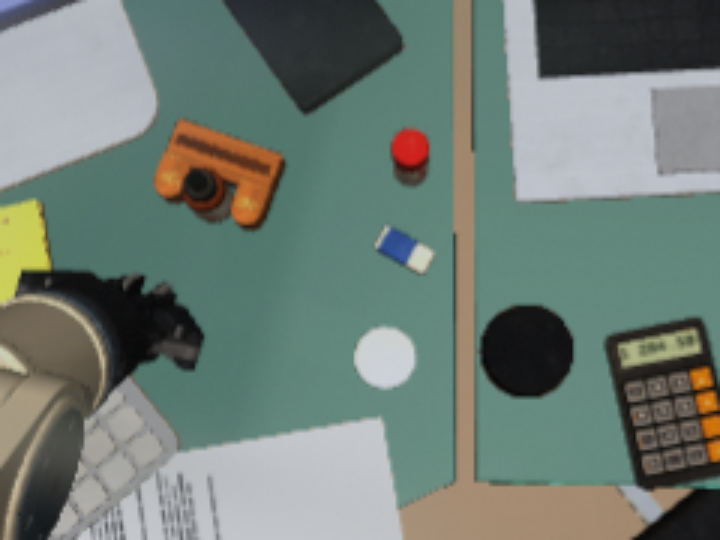

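```bash
python3 - <<'E'
from rig import r
print(r.sign_off())
E
```

```text
the job is handed in; nothing more can be done
None
```

I pushed the brown ink bottle along the desk into the stand's notch, took the hand away and handed the job in at about 20 s of the 48 s. I used two low pushes with the nearly shut fingertips touching it about 13–16 mm up. The first took it sideways onto the notch's centre line, and the second took it straight in.

- **Contact with the back:** the push force rose from about 1.5 N to 6.7 N, directed straight out of the notch, so I took the bottle to be against the back.
- **Bottle after retreating:** both cameras show it standing upright in the notch with the hand clear. It did not move as the fingers left.
- **Bystanders:** the glue stick, eraser and sticky notes read as before, within the networks' few mm of error. The yellow look-alike was never approached.
- **Disagreements:**
  - The two cameras differ on the bottle along the notch, from about 0 mm (top) to about +3 mm (side) relative to my seat estimate.
  - At contact, the hand's measured position put the bottle about 4 mm beyond that estimate.
  - So I relied on the force rise, not the estimate, to decide it was home.

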